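# Seat a nested clutch pack in the hand lever press

### The arm

A 6-joint arm with a two-finger parallel gripper is mounted at the origin on the work surface. World frame = base frame: x ahead of the robot, y to its left, z up, the work surface at z = 0. Lengths are in m, angles in rad, forces in N, time in s.
With the tool pointing down it reaches from about 0.35 to 0.775 m from the base axis. Payload 7.3 kg.
Tool frame: the origin (TCP) lies at the very end of the fingers, on their centre line; the grasp point (between the pads) lies 19 mm behind it; z points along the fingers, y is the line along which they close (so a half turn about z gives the same grasp; the last joint's range is limited). The gripper opens to 92 mm and grips with 3 to 60 N. Pads are 19 mm wide; open, the fingers measure 130 mm over their backs; the gripper's body (75 mm by 190 mm) begins 47 mm behind the grasp point.
Start: joints at [-1.397, 0.342, 1.524, -0, 1.275, -0.146], TCP at [0.165, -0.498, 0.187] pointing down, gripper open.
Joint ranges: [-2.53, 2.53], [-0.77, 2.02], [0.04, 2.7], [-1, 4.14], [0.28, 2.66], [-3.11, 3.11]. Speed limits (rad/s): [2.57, 2.57, 3.14, 3.14, 3.14, 3.14].

### API

Orientations are given as a rotation vector (axis times angle).
In Python, from cell import ctrl, eyes, workorder gives the robot as it stands.
- The arm moves only by the shell command python3 -m jog 'ROWS'. ROWS is JSON, a list of rows, each a list of 3 entries, a list of its own where there are three numbers: the shift along the tool's x, y, z each as a share of 3 cm, from -1 to 1, then the turn, a rotation vector about the tool's x, y, z each as a share of 0.1 rad, from -1 to 1, then the opening, from 0 (shut) to 1 (fully open). In form: [[[dx, dy, dz], [rx, ry, rz], grip], ...]. A call has 1 to 10 rows; each row shifts and turns the commanded pose from where the row before left it, along the tool's axes as they then stand; what a row does not reach is not made up. A row lasts 1/10 s, in which the tool goes at most 50 mm and 8.59 degrees, less where a joint would pass 70% of its speed; a pose out of reach is approached as far as the arm can. A call with a number of a shift or a turn outside -1 to 1 is refused whole. A call with a gripper value outside its range is refused whole. The fingers move at their own pace and stop on an object; the grip force is fixed at half the most. Time passes only in rows, so rows that do not move let the fingers close. It gives the time, the measured TCP pose, the force, the opening and the grip force at its end, in the units of the state.
- ctrl.get_obs(): the state, without advancing time (a new reading comes with each control period).
- eyes.camera(name): name is "side" or "top"; returns the picture (420x560x3 uint8, red, green, blue); there is no depth.
- eyes.camera_model(name): a dict with "camera_matrix" (3x3 intrinsics, pixels), "world_from_camera" (4x4, takes a point from camera to world coordinates). Camera axes: x right, y up, looking along -z (the intrinsics and any distortion apply to the point x, -y, -z); pixel columns grow to the right and rows downward; lengths in m; the calibration is good to about 2 mm. A picture is of the moment at which its call begins. camera_model takes no time and is no camera call.
- workorder.job_done(): hands the job in; it is judged then, once.
The state is a dict: "time": time; "joints": joint angles; "dq": joint speeds; "joint_torque": joint torques, N m; "eef_pos": TCP position; "eef_rot": TCP orientation; "ft_force": force on the tool from outside, world axes, zero at the start; "moment": the same for the moment, N m; "opening": opening from 0.0 (shut) to 1.0 (fully open); "grip_force": force on a finger pad.
Only numpy, scipy, OpenCV 4.12 (cv2) and the standard library are available. Lean on these libraries where they do the work, as an engineer would, in place of code of your own. Each camera call takes 0.05 s, during which the arm holds its last target. There are 200 camera calls.

### The job

Build up the clutch pack in the lever press: set the brass cone straight down into the steel cone that waits in the press, then the blue cone into the brass one, lowering and not dropping them. Then pull the press's red lever right down until its pad bears firmly on the pack, hold it there for a second, and ease the lever slowly all the way back up to its rest before letting go. Leave the pack standing nested in the press and everything else on the bench where it is.

Things in the scene. Friction and masses are not known exactly. Their poses are not given: they have to be found in the camera images.
- press: Grey hand lever press fixed to the bench. Base plate 240 x 130 x 20 mm (x from -75 to +165 mm). Origin: on the bench under the axis of the round anvil; z up; +x points from the anvil to the hinge post. The anvil's seat is 26 mm above the bench, with a 4 mm high lip round it. Hinge post 55 x 44 mm at x = +124 mm, its top at 145 mm. Its place and yaw differ each time
- lever_hinge (a point): Hinge axis of the lever, 110 mm behind the anvil axis (press +x) and 130 mm above the bench; the axis runs along the press's y
- lever (a joint): Angle of the sprung lever (rad). 0: at rest, raised 85 degrees above level over the hinge, against its stop. It grows as the handle is pulled over towards the press's -x and down: 1.48 is level, where the pad meets the full pack of three; 1.50 to 1.52 bears firmly on it. The spring needs about 2 N at the handle at rest and 6 N when level, and throws the lever back up if it is let go
- lever_grip (a point): Middle of the lever's black handle bar (16 mm thick, along the press's y, 72 mm free between the lever's two red side plates, each 8 mm thick and 22 mm deep), 200 mm from the hinge axis. At rest it is 17 mm in front of the hinge (press -x) and 329 mm above the bench; with the lever level it is 200 mm in front of the hinge at 130 mm
- pad: Black rubber pressing pad under the lever, 66 mm across, 12 mm thick, on a stem from a steel bridge between the side plates, 110 mm from the hinge axis. Origin: centre of its pressing face, which lies 30 mm below the line from hinge to handle; z points from the face to the lever. It gives up to 4 mm on a spring (12 N)
- steel_cone: Bare steel clutch cone, loose in the anvil seat, rim 70 mm above the bench. Open cup 44 mm tall, rim 62 mm across, straight band of that width over the top 13 mm, below it tapering to a 38 mm foot; wall 2.5 mm, solid bottom 15 mm thick. Origin: centre of its underside, z up. Nested in another cone it stands 15 mm higher than that one (top 15 mm stays out), side play 1.5 mm. 0.15 kg
- brass_cone: Brass clutch cone, upright on the bench. Open cup 44 mm tall, rim 62 mm across, straight band of that width over the top 13 mm, below it tapering to a 38 mm foot; wall 2.5 mm, solid bottom 15 mm thick. Origin: centre of its underside, z up. Nested in another cone it stands 15 mm higher than that one (top 15 mm stays out), side play 1.5 mm. 0.15 kg
- blue_cone: Blue painted clutch cone, upright on the bench. Open cup 44 mm tall, rim 62 mm across, straight band of that width over the top 13 mm, below it tapering to a 38 mm foot; wall 2.5 mm, solid bottom 15 mm thick. Origin: centre of its underside, z up. Nested in another cone it stands 15 mm higher than that one (top 15 mm stays out), side play 1.5 mm. 0.15 kg
- black_spool: Bystander: black thread spool standing upright, 61 mm across the foot, 115 mm tall, 25 mm across the top. Origin: centre of its underside
- violet_spool: Bystander: violet thread spool standing upright, 61 mm across the foot, 115 mm tall. Origin: centre of its underside
- orange_tin: Bystander: low steel tin with orange lid, 60 mm across, 35 mm tall. Origin: centre of its underside
- green_tin: Bystander: low steel tin with green lid, 60 mm across, 35 mm tall. Origin: centre of its underside
- oil_bottle: Bystander: yellow oil bottle with red cap, standing, 38 mm across, 85 mm tall. Origin: centre of its underside
- screwdriver: Bystander: green screwdriver lying on the bench, 170 mm long. Origin near its middle
- spanner: Bystander: steel spanner lying on the bench, 150 mm long. Origin near its middle
Mind the look-alikes: they are no part of the job. There is more than one size of the brass_cone; the job needs the smaller.

How it is judged:
On the way, in this order (a step that is already met when the one before it is completed fails the run):
1. the brass cone is nested in the steel cone in the press and let go (horizontal distance between brass_cone and steel_cone below 0.005 m and z of brass_cone in the frame of steel_cone between 0.011 and 0.0185 m and angle between brass_cone's own z axis and vertical below 0.08 rad and z of steel_cone in the frame of press below 0.03 m and horizontal distance between steel_cone and press below 0.006 m and contact force between the fingers and brass_cone below 0.3 N), for 0.2 s.
2. the blue cone is nested in the brass cone and let go (horizontal distance between brass_cone and steel_cone below 0.005 m and z of brass_cone in the frame of steel_cone between 0.011 and 0.0185 m and angle between each of brass_cone, blue_cone's own z axis and vertical below 0.08 rad and z of steel_cone in the frame of press below 0.03 m and horizontal distance between steel_cone and press below 0.006 m and horizontal distance between blue_cone and brass_cone below 0.005 m and z of blue_cone in the frame of brass_cone between 0.011 and 0.0185 m and contact force between the fingers and blue_cone below 0.3 N), for 0.2 s.
3. the lever's pad bears on the nested pack with more than 4 N for 0.4 s (horizontal distance between brass_cone and steel_cone below 0.005 m and z of brass_cone in the frame of steel_cone between 0.011 and 0.0185 m and angle between each of brass_cone, blue_cone's own z axis and vertical below 0.08 rad and z of steel_cone in the frame of press below 0.03 m and horizontal distance between steel_cone and press below 0.006 m and horizontal distance between blue_cone and brass_cone below 0.005 m and z of blue_cone in the frame of brass_cone between 0.011 and 0.0185 m and value of joint lever above 1.42 rad and contact force between pad and blue_cone above 4 N), for 0.4 s.
At the end, for the whole second after the job is handed in: Lever back up within 0.06 rad of its rest; steel cone in the anvil seat, brass cone in it and blue cone in the brass one, each within 5 mm of concentric, fully down (11 to 18.5 mm above the one below), upright within 0.08 rad and at rest (horizontal distance between brass_cone and steel_cone below 0.005 m and z of brass_cone in the frame of steel_cone between 0.011 and 0.0185 m and angle between each of brass_cone, blue_cone's own z axis and vertical below 0.08 rad and z of steel_cone in the frame of press below 0.03 m and horizontal distance between steel_cone and press below 0.006 m and horizontal distance between blue_cone and brass_cone below 0.005 m and z of blue_cone in the frame of brass_cone between 0.011 and 0.0185 m and value of joint lever below 0.06 rad and linear speed of each of blue_cone, brass_cone below 0.02 m/s); the robot touches nothing.
It fails at once if the lever springs back faster than 1.6 rad/s (velocity of joint lever below -1.6 rad/s).
It fails at once if a cone is dropped into the pack (faster than 0.6 m/s as it enters) ((horizontal distance between brass_cone and steel_cone below 0.012 m and z of brass_cone in the frame of steel_cone between 0.005 and 0.05 m and linear speed of brass_cone above 0.6 m/s) or (horizontal distance between blue_cone and brass_cone below 0.012 m and z of blue_cone in the frame of brass_cone between 0.005 and 0.05 m and linear speed of blue_cone above 0.6 m/s)).
It fails at once if a bystander is pushed more than 30 mm or knocked over (distance of any of black_spool, violet_spool, orange_tin, green_tin, oil_bottle, screwdriver, spanner from where it was at the start of the episode above 0.03 m or angle between any of black_spool, violet_spool, orange_tin, green_tin, oil_bottle's own z axis and vertical above 0.5 rad).
It also fails if it takes over 72 s, if anything falls off the work surface, if the arm or the gripper's body presses on something with over 40 N, if the wrist force passes 120 N, or if a joint passes its speed limit or range.

## Working session

There is one attempt and no reset: what is moved stays moved. The work goes in short steps, Python scripts to look and compute and a shell command to move; the robot and the scene stay as the last step left them, time stands still between calls to the robot, and variables do not carry over. Pictures are saved under pics/ and viewed, at most 10 in all, crops included, and the job is handed in when it is done.

```bash
ls; mkdir -p pics
python3 - <<'E'
from cell import ctrl, eyes
import cv2
print(ctrl.get_obs())
for n in ("top","side"):
    im=eyes.camera(n); cv2.imwrite(f"pics/{n}0.png",im[:,:,::-1]); print(n,eyes.camera_model(n))
E
```

```text
pics
{'time': 0.0, 'joints': array([-1.39698686e+00,  3.42757677e-01,  1.52501095e+00, -4.21729699e-06,
        1.27542535e+00, -1.46029714e-01]), 'dq': array([-0.00083305, -0.00202058, -0.00081175, -0.00072677, -0.00117018,
        0.00105321]), 'joint_torque': array([ 2.09024515e-04, -4.31244421e+01, -2.44222820e+01,  7.19266268e-02,
        5.60265896e-02, -1.28948964e-04]), 'eef_pos': array([ 0.16498909, -0.49789999,  0.18662901]), 'eef_rot': array([-3.09992522e+00, -5.00010459e-01,  4.12513145e-05]), 'ft_force': array([ 0.64264382,  0.51302546, -0.29038075]), 'moment': array([-0.03092872, -0.05328726,  0.01746513]), 'grip_force': 0.0, 'opening': 1.0009178690848015}
top {'camera_matrix': array([[411.8104736 ,   0.        , 280.27306897],
       [  0.        , 411.8104736 , 208.24708589],
       [  0.        ,   0.        ,   1.        ]]), 'world_from_camera': array([[ 0.0090115 ,  0.99325378, -0.11561019,  0.39243612],
       [-0.9999406 ,  0.00965968,  0.00504754,  0.015965  ],
       [ 0.00613024,  0.11555784,  0.99328184,  1.39147025],
       [ 0.        ,  0.        ,  0.        ,  1.        ]])}
side {'camera_matrix': array([[507.99165692,   0.        , 275.56246315],
       [  0.        , 507.99165692, 208.62535682],
       [  0.        ,   0.        ,   1.        ]]), 'world_from_camera': array([[ 0.82086985,  0.41662086, -0.39064018, -0.16060293],
       [-0.57087325,  0.5786474 , -0.58246967, -1.05026664],
       [-0.01662609,  0.70113782,  0.71283191,  1.49011817],
       [ 0.        ,  0.        ,  0.        ,  1.        ]])}
```

View pics/top0.png

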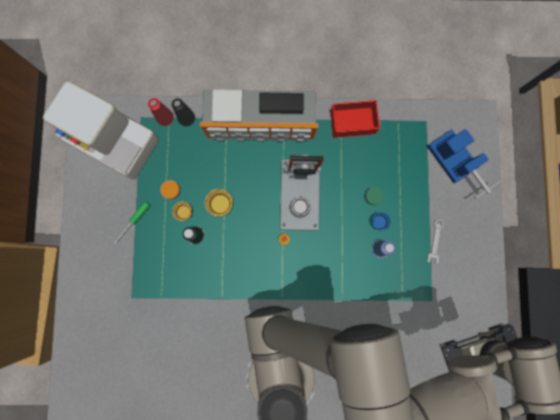

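View pics/side0.png

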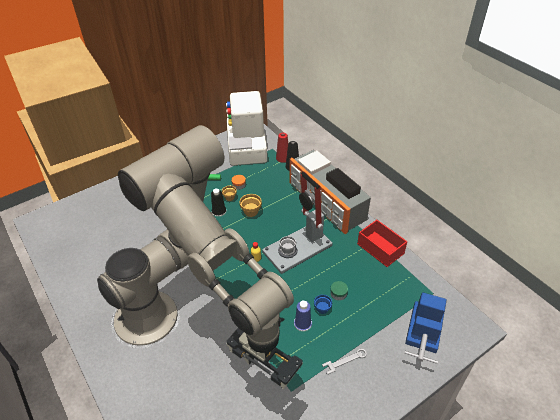

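The top view shows the small brass cone at about (182,211), with the large one at (219,203). The blue cone is at (380,221), the steel cone in the press at (300,206), the lever at (303,163) and the oil bottle at (284,240). The side view agrees: the blue cone is at (322,305) between the violet spool and the green tin.

```bash
cat > h.py <<'E'
import numpy as np, cv2
from cell import ctrl, eyes
def ray(n,u,v):
    m=eyes.camera_model(n);K=m["camera_matrix"];T=m["world_from_camera"]
    d=T[:3,:3]@np.array([(u-K[0,2])/K[0,0],-(v-K[1,2])/K[1,1],-1]);return T[:3,3],d
def plane(n,u,v,z):
    o,d=ray(n,u,v);return o+d*(z-o[2])/d[2]
def proj(n,p):
    m=eyes.camera_model(n);K=m["camera_matrix"];T=m["world_from_camera"]
    q=T[:3,:3].T@(np.array(p)-T[:3,3]);return np.array([K[0,2]+K[0,0]*q[0]/-q[2],K[1,2]-K[1,1]*q[1]/-q[2]])
def blobs(n,im,box,lo,hi,zs,amin=15):
    x0,y0,x1,y1=box;hsv=cv2.cvtColor(im,cv2.COLOR_RGB2HSV)
    m=np.zeros(im.shape[:2],np.uint8);m[y0:y1,x0:x1]=cv2.inRange(hsv,np.array(lo),np.array(hi))[y0:y1,x0:x1]
    for c in cv2.findContours(m,cv2.RETR_EXTERNAL,cv2.CHAIN_APPROX_NONE)[0]:
        if cv2.contourArea(c)<amin: continue
        w=np.array([plane(n,u,v,zs)[:2] for u,v in c[:,0]],np.float32)
        (a,b),r=cv2.minEnclosingCircle(w); h=cv2.convexHull(c)
        print(n,"px",cv2.boundingRect(c),"area",cv2.contourArea(c),"circ",round(a,4),round(b,4),"r",round(r,4),"hullmean mid",((w.max(0)+w.min(0))/2).round(4))
E
python3 - <<'E'
from h import *
t=cv2.imread("pics/top0.png")[:,:,::-1].copy();s=cv2.imread("pics/side0.png")[:,:,::-1].copy()
print("brass");blobs("top",t,(165,180,240,225),(12,90,60),(32,255,255),.044)
blobs("side",s,(210,180,270,220),(12,90,60),(32,255,255),.044)
print("blue");blobs("top",t,(360,205,400,235),(98,120,40),(120,255,255),.044)
blobs("side",s,(310,290,335,318),(98,120,40),(120,255,255),.044)
print("plate grey");blobs("top",t,(270,155,330,240),(0,0,75),(179,60,255),.02)
print("steel top");blobs("top",t,(285,190,316,222),(0,0,150),(179,60,255),.07)
a=cv2.resize(t[145:260,265:335],None,fx=6,fy=6,interpolation=cv2.INTER_CUBIC)[:600]
b=cv2.resize(t[160:260,160:225],None,fx=5.5,fy=5.5,interpolation=cv2.INTER_CUBIC)[:600]
c=np.zeros((600,790,3),np.uint8);c[:600,:420]=a;c[:550,430:787]=b
cv2.imwrite("pics/crop.png",c[:,:,::-1])
E
```

```text
brass
top px (173, 202, 19, 19) area 246.5 circ 0.5379 0.3323 r 0.031 hullmean mid [0.5371 0.3322]
top px (205, 190, 28, 26) area 534.0 circ 0.5674 0.2124 r 0.0452 hullmean mid [0.5665 0.2128]
top px (165, 180, 15, 19) area 207.0 circ 0.6093 0.3735 r 0.0312 hullmean mid [0.6098 0.3681]
side px (239, 194, 23, 23) area 351.0 circ 0.5618 0.2095 r 0.0642 hullmean mid [0.566  0.2119]
side px (222, 185, 15, 16) area 152.5 circ 0.5322 0.3187 r 0.0454 hullmean mid [0.533  0.3198]
side px (231, 180, 15, 4) area 29.0 circ 0.5991 0.363 r 0.0298 hullmean mid [0.5967 0.361 ]
blue
top px (371, 212, 20, 19) area 252.0 circ 0.5103 -0.3209 r 0.0315 hullmean mid [ 0.5103 -0.3208]
side px (314, 294, 18, 20) area 249.5 circ 0.5042 -0.3284 r 0.0384 hullmean mid [ 0.5062 -0.3277]
plate grey
top px (280, 159, 41, 72) area 2359.5 circ 0.6005 -0.0531 r 0.1335 hullmean mid [ 0.6005 -0.0573]
steel top
top px (285, 190, 31, 32) area 930.0 circ 0.556 -0.0547 r 0.0704 hullmean mid [ 0.556  -0.0543]Traceback (most recent call last):
  File "<stdin>", line 11, in <module>
ValueError: could not broadcast input array from shape (550,358,3) into shape (550,357,3)
```

Run:
```python
from h import *
t=cv2.imread("pics/top0.png")[:,:,::-1].copy()
a=cv2.resize(t[145:245,265:335],None,fx=6,fy=6,interpolation=cv2.INTER_CUBIC)
b=cv2.resize(t[170:260,365:405],None,fx=6,fy=6,interpolation=cv2.INTER_CUBIC)
c=np.zeros((600,670,3),np.uint8);c[:600,:420]=a;c[:540,430:]=b
cv2.imwrite("pics/crop.png",c[:,:,::-1])
hsv=cv2.cvtColor(t,cv2.COLOR_RGB2HSV);g=cv2.inRange(hsv,(0,0,60),(179,70,255))
for r in (180,185,190,195,215,220,224,226,228,230,232):
    x=np.where(g[r,270:335])[0]+270; print(r,x.min() if len(x) else 0,x.max() if len(x) else 0, end=' ; ')
print()
gr=cv2.cvtColor(t,cv2.COLOR_RGB2GRAY); print(gr[192:222,286:316])
```

```text
180 281 319 ; 185 281 319 ; 190 281 319 ; 195 280 319 ; 215 280 318 ; 220 280 318 ; 224 280 318 ; 226 280 318 ; 228 280 318 ; 230 302 317 ; 232 0 0 ; 
[[155 153 153 152 153 153 154 154 153 153 153 153 151 152 153 152 153 153
  152 153 154 153 153 153 153 153 154 154 154 153]
 [155 153 153 154 154 154 155 154 153 153 153 153 153 153 153 153 153 153
  154 154 153 153 153 154 154 154 154 154 154 153]
 [155 154 153 154 154 154 154 155 155 154 153 154 152 153 152 152 152 154
  154 154 154 154 154 155 155 155 155 155 154 154]
 [154 154 154 154 153 154 155 154 154 153 155 155 151 146 146 148 150 151
  153 154 154 154 154 154 155 155 155 155 154 155]
 [155 153 154 153 154 154 154 153 152 151 153 153 146 135 133 136 141 148
  151 152 154 154 155 154 155 155 155 155 155 155]
 [154 154 154 155 155 154 152 148 143 143 146 149 142 129 125 127 135 141
  143 146 150 155 154 154 155 155 156 155 155 155]
 [154 154 154 154 153 153 149 141 134 132 135 134 131 127 125 125 127 126
  128 135 143 152 154 155 155 155 156 156 155 155]
 [153 154 154 153 152 146 141 137 132 128 124 118 118 119 117 115 114 113

[... 2101 characters left out ...]
104 102 100 102 104 107
  117 128 139 148 154 155 157 157 156 157 157 156]
 [154 154 155 155 155 155 154 151 143 133 126 121 117 113 113 119 124 129
  138 146 151 155 156 156 157 157 156 156 157 156]
 [154 155 155 156 155 155 156 154 152 149 146 143 138 134 134 140 145 149
  152 155 156 156 157 157 156 156 156 156 157 156]
 [155 155 155 155 156 155 156 155 155 154 154 153 151 150 150 152 154 155
  157 157 156 156 157 157 156 156 156 156 156 156]
 [155 155 155 156 155 156 155 155 155 155 155 154 154 155 155 156 155 156
  157 157 156 157 157 156 155 155 156 157 157 156]
 [155 155 156 156 155 156 156 155 155 155 155 155 155 155 155 155 156 156
  157 157 156 157 157 156 157 156 156 157 157 157]]
```

View pics/crop.png

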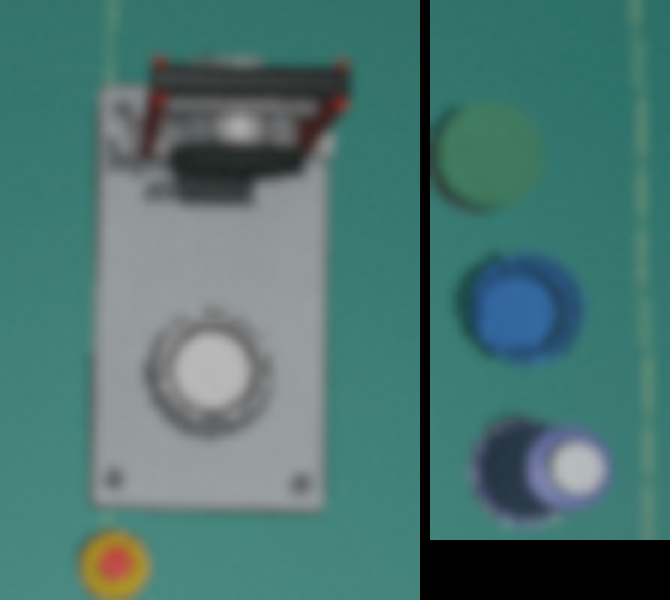

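The crop shows the press plate with corners at crop (100,87), (94,506), (325,510), nearly square to the world. The steel cone floor is centred at crop (210,371) and the handle bar runs from (155,78) to (350,82). The blue cone stands alone between the green tin and the violet spool.

Run:
```python
from h import *
t=cv2.imread("pics/top0.png")[:,:,::-1].copy();s=cv2.imread("pics/side0.png")[:,:,::-1].copy()
f=lambda X,Y:((X+.5)/6-.5+265,(Y+.5)/6-.5+145)
for nm,X,Y,z in (("TL",100,87,.02),("BL",94,506,.02),("BR",325,510,.02),("Rmid",329,160,.02),("barL",158,78,.337),("barR",345,82,.337)):
    print(nm,plane("top",*f(X,Y),z).round(4))
gr=cv2.cvtColor(t,cv2.COLOR_RGB2GRAY);m=np.zeros_like(gr);m[198:216,290:310]=(gr[198:216,290:310]>150)*255
c=max(cv2.findContours(m,cv2.RETR_EXTERNAL,cv2.CHAIN_APPROX_NONE)[0],key=cv2.contourArea)
(u,v),r=cv2.minEnclosingCircle(c);M=cv2.moments(c);print("floor px",u,v,r,M['m10']/M['m00'],M['m01']/M['m00'],"world",plane("top",M['m10']/M['m00'],M['m01']/M['m00'],.041).round(4))
m=np.zeros_like(gr);m[193:219,287:314]=(gr[193:219,287:314]<143)*255
c=max(cv2.findContours(m,cv2.RETR_EXTERNAL,cv2.CHAIN_APPROX_NONE)[0],key=cv2.contourArea);e=cv2.fitEllipse(cv2.convexHull(c));print("ring",e,plane("top",*e[0],.07).round(4),plane("top",*e[0],.03).round(4))
# yaw from right/left edges, subpixel gradient
for side in (0,1):
    pts=[]
    for r in range(185,228):
        if 193<r<218 and 0: continue
        a,b=((275,287),(313,324))[side];row=t[r,a:b,0].astype(float)
        g=np.abs(np.diff(row));k=np.argmax(g);w=g[max(k-2,0):k+3];pts.append(plane("top",a+.5+(np.arange(max(k-2,0),max(k-2,0)+len(w))*w).sum()/w.sum(),r,.02)[:2])
    pts=np.array(pts);p=np.polyfit(pts[:,0],pts[:,1],1);print("edge y=",p,"at .55",np.polyval(p,.55))
print("oil");blobs("top",t,(270,230,295,250),(0,120,80),(35,255,255),.06)
print("side steel guess",proj("side",[.543,-.05,.07]),proj("top",[.543,-.05,.07]))
b=cv2.resize(s[180:290,220:360],None,fx=5.4,fy=5.4,interpolation=cv2.INTER_CUBIC)
cv2.imwrite("pics/crop2.png",b[:,:,::-1])
```

```text
TL [0.7204 0.0072 0.02  ]
BL [0.4827 0.0084 0.02  ]
BR [ 0.4817 -0.12    0.02  ]
Rmid [ 0.6796 -0.1226  0.02  ]
barL [ 0.6489 -0.016   0.337 ]
barR [ 0.6479 -0.0976  0.337 ]
floor px 299.68182373046875 206.31817626953125 5.956204414367676 299.6010101010101 206.3989898989899 world [ 0.5564 -0.0547  0.041 ]
ring ((299.2310485839844, 207.0482177734375), (21.839223861694336, 22.518720626831055), 121.53104400634766) [ 0.5507 -0.052   0.07  ] [ 0.5555 -0.0541  0.03  ]
edge y= [-0.01078893  0.01512478] at .55 0.009190867614402343
edge y= [-0.01427454 -0.11177107] at .55 -0.11962206220045993
oil
top px (279, 234, 10, 11) area 74.0 circ 0.4479 -0.0019 r 0.0172 hullmean mid [ 0.4476 -0.0021]
side steel guess [283.75428308 242.249339  ] [298.6039515  209.42194066]
```

View pics/crop2.png

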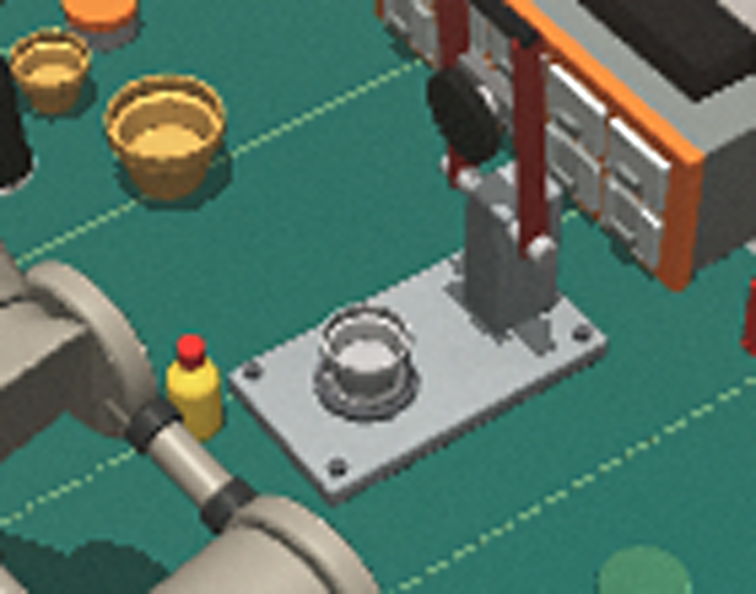

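Press anvil is at about (0.556, -0.055), yaw ≈ -0.012 rad. The small brass cone is at (0.5375, 0.332), r 31 mm as specified. The blue cone is at (0.510, -0.321), r 31 mm.

```bash
python3 -m jog '[[[0,0,0],[0,0,0.8],0.87],[[0,0,0],[0,0,0.8],0.87],[[0,0,0],[0,0,0.8],0.87],[[0,0,0],[0,0,0.8],0.87],[[1,-1,0],[0,0,0],0.87],[[1,-1,0],[0,0,0],0.87],[[1,-1,0],[0,0,0],0.87],[[1,-1,0],[0,0,0],0.87],[[1,-1,0],[0,0,0],0.87],[[1,-1,0],[0,0,0],0.87]]'
python3 -m jog '[[[0.3,-1,0],[0,0,0],0.87],[[0.3,-1,0],[0,0,0],0.87],[[0.3,-1,0],[0,0,0],0.87],[[0.3,-1,0],[0,0,0],0.87],[[0.3,-1,0],[0,0,0],0.87],[[0.3,-1,0],[0,0,0],0.87],[[0.3,-1,0],[0,0,0],0.87],[[0.3,-1,0],[0,0,0],0.87],[[0.3,-1,0],[0,0,0],0.87],[[0.3,-1,0],[0,0,0],0.87]]'
```

```text
time: 1.1
eef_pos: [0.3459, -0.3169, 0.1871]
eef_rot: [-3.141, 0.001, 0.0]
ft_force: [0.4, -0.6, 0.3]
opening: 0.869
grip_force: 0.0
time: 2.1
eef_pos: [0.4352, -0.0171, 0.1871]
eef_rot: [3.142, -0.0, -0.001]
ft_force: [1.0, -0.6, 0.3]
opening: 0.871
grip_force: 0.0
```

```bash
cat >> h.py <<'E'
from scipy.spatial.transform import Rotation as Ro
def todo(p,R=None):
    o=ctrl.get_obs();T=Ro.from_rotvec(o["eef_rot"]);d=T.inv().apply(np.array(p)-o["eef_pos"])/.03
    R=Ro.from_matrix([[1,0,0],[0,-1,0],[0,0,-1]]) if R is None else R
    print("t",o["time"],"pos",o["eef_pos"].round(4),"shift/3cm",d.round(2),"turn/.1",((T.inv()*R).as_rotvec()/.1).round(2),"open",round(o["opening"],3),"grip",round(o["grip_force"],1),"F",o["ft_force"].round(1),"q",o["joints"].round(2))
E
python3 -c "
from h import *
todo([.5375,.332,.187])
for n,u,v in (('black',191,233),('violet',383,249)): print(plane('top',u,v,0).round(3))"
```

```text
t 2.1 pos [ 0.4352 -0.0171  0.1871] shift/3cm [  3.41 -11.64   0.  ] turn/.1 [ 0.  0. -0.] open 0.871 grip 0.0 F [ 1.  -0.6  0.3] q [-0.22  0.18  1.75 -0.    1.21  1.36]
[0.467 0.309 0.   ]
[ 0.42  -0.338  0.   ]
```

```bash
python3 -m jog '[[[0.284,-0.97,0],[0,0,0],0.87],[[0.284,-0.97,0],[0,0,0],0.87],[[0.284,-0.97,0],[0,0,0],0.87],[[0.284,-0.97,0],[0,0,0],0.87],[[0.284,-0.97,0],[0,0,0],0.87],[[0.284,-0.97,0],[0,0,0],0.87],[[0.284,-0.97,0],[0,0,0],0.87],[[0.284,-0.97,0],[0,0,0],0.87],[[0.284,-0.97,0],[0,0,0],0.87],[[0.284,-0.97,0],[0,0,0],0.87]]'
python3 -m jog '[[[0.284,-0.97,0],[0,0,0],0.87],[[0.284,-0.97,0],[0,0,0],0.87],[[0,0,1],[0,0,0],0.87],[[0,0,1],[0,0,0],0.87],[[0,0,1],[0,0,0],0.87],[[0,0,0],[0,0,0],0.87]]'
python3 -c "
from h import *
todo([.5375,.332,.029])
t=eyes.camera('side'); cv2.imwrite('pics/a.png',cv2.resize(t[140:230,170:290],None,fx=6,fy=6)[:,:,::-1])
blobs('top',eyes.camera('top'),(165,195,200,225),(12,90,60),(32,255,255),.044)"
```

```text
time: 3.1
eef_pos: [0.5204, 0.2737, 0.1868]
eef_rot: [3.141, -0.0, -0.001]
ft_force: [0.9, 0.3, -0.1]
opening: 0.868
grip_force: 0.0
time: 3.7
eef_pos: [0.5344, 0.3293, 0.0923]
eef_rot: [3.137, -0.0, -0.014]
ft_force: [-0.7, -0.4, -0.2]
opening: 0.871
grip_force: 0.0
t 3.7 pos [0.5344 0.3293 0.0923] shift/3cm [ 0.12 -0.1   2.11] turn/.1 [ 0.04  0.09 -0.  ] open 0.871 grip 0.0 F [-0.7 -0.4 -0.2] q [ 0.43  0.62  1.34 -0.    1.19  2.  ]
top px (179, 216, 8, 5) area 21.0 circ 0.5142 0.3305 r 0.0125 hullmean mid [0.5139 0.3297]
top px (175, 202, 8, 9) area 46.5 circ 0.5533 0.3406 r 0.0156 hullmean mid [0.5535 0.344 ]
```

View pics/a.png

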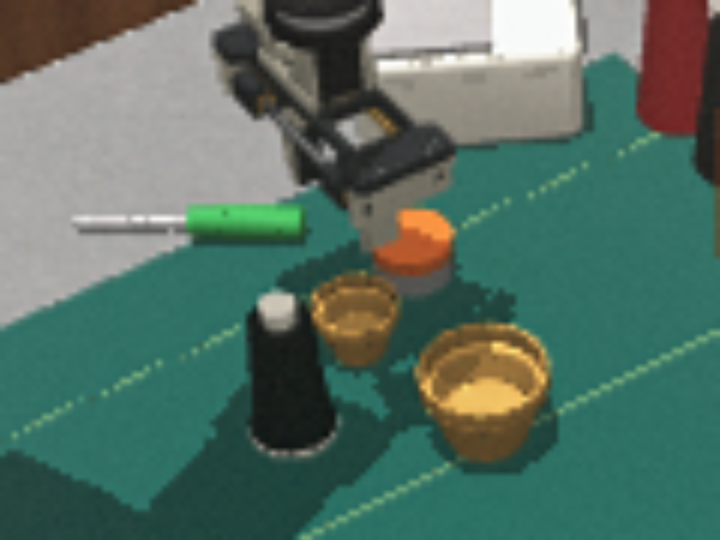

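The gripper is above the small brass cone, whose rim is centred at side crop (356,298). The spool and the large cone are clear.

```bash
python3 -m jog '[[[0.1,-0.1,0.7],[0,0,0],0.87],[[0,0,0.2],[0,0,0],0.87]]'
python3 -c "
from h import *
print(plane('side',229.2,189.6,.044), plane('side',287.2,240.5,.07))
todo([.5375,.332,.029])"
```

```text
time: 4.0
eef_pos: [0.541, 0.3339, 0.0708]
eef_rot: [-3.141, 0.0, -0.002]
ft_force: [0.0, -0.0, 0.0]
opening: 0.869
grip_force: 0.0
[0.53880956 0.3350292  0.044     ] [ 0.55827204 -0.0504846   0.07      ]
t 4.0 pos [0.541  0.3339 0.0708] shift/3cm [-0.12  0.07  1.39] turn/.1 [-0.   -0.01 -0.  ] open 0.869 grip 0.0 F [ 0. -0.  0.] q [ 0.43  0.64  1.35 -0.    1.14  2.  ]
```

```bash
python3 -m jog '[[[-0.1,0,0.5],[0,0,0],0.87],[[0,0,0.5],[0,0,0],0.87],[[0,0,0.37],[0,0,0],0.87],[[0,0,0],[0,0,0],0.87]]'
python3 -m jog '[[[0,0,0],[0,0,0],0.6],[[0,0,0],[0,0,0],0.4],[[0,0,0],[0,0,0],0.4],[[0,0,0],[0,0,0],0.4],[[0,0,0],[0,0,0],0.4]]'
python3 -m jog '[[[0,0,-0.5],[0,0,0],0.4],[[0,0,-1],[0,0,0],0.4],[[0,0,-1],[0,0,0],0.4],[[0,0,-1],[0,0,0],0.4],[[0,0,-1],[0,0,0],0.4],[[0,0,0],[0,0,0],0.4]]'
python3 -c "
from h import *
todo([.5564,-.0547,.163])"
```

```text
time: 4.4
eef_pos: [0.537, 0.3334, 0.0286]
eef_rot: [3.141, -0.001, -0.002]
ft_force: [-1.1, -0.4, -0.1]
opening: 0.87
grip_force: 0.0
time: 4.9
eef_pos: [0.5376, 0.3338, 0.0295]
eef_rot: [-3.141, 0.0, -0.001]
ft_force: [-0.7, 0.8, 0.6]
opening: 0.485
grip_force: 0.0
time: 5.5
eef_pos: [0.5398, 0.3348, 0.1694]
eef_rot: [-3.138, 0.0, -0.013]
ft_force: [0.7, 0.2, 0.2]
opening: 0.403
grip_force: 0.0
t 5.5 pos [0.5398 0.3348 0.1694] shift/3cm [ 0.55 12.99  0.17] turn/.1 [-0.04 -0.08 -0.  ] open 0.403 grip 0.0 F [0.7 0.2 0.2] q [ 0.43  0.55  1.23 -0.    1.35  2.01]
```

The fingers closed past 62 mm without gripping anything. I'll look before going on.

```bash
python3 -c "
from h import *
t=eyes.camera('side'); cv2.imwrite('pics/b.png',cv2.resize(t[120:230,170:290],None,fx=5,fy=5)[:,:,::-1])
blobs('top',eyes.camera('top'),(165,195,200,225),(12,90,60),(32,255,255),.044)"
```

```text
top px (173, 212, 18, 9) area 90.0 circ 0.5238 0.3332 r 0.028 hullmean mid [0.5205 0.3332]
```

View pics/b.png

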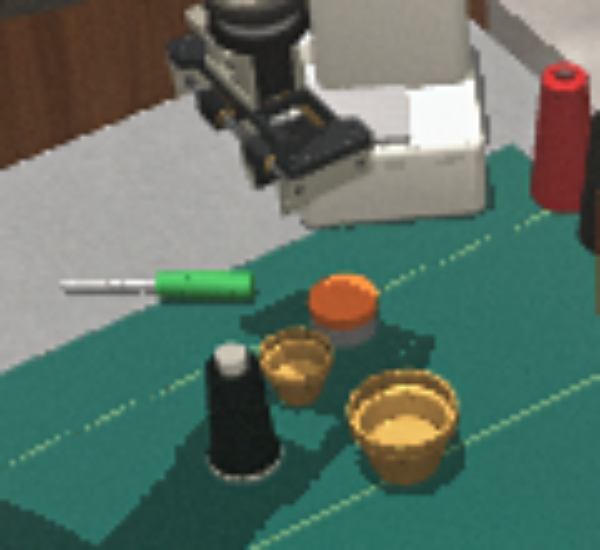

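The cone is still upright in place and the gripper is empty, so a tip-only grip is too shallow. I'll regrip deeper, at TCP z ≈ 0.019.

```bash
python3 -m jog '[[[0,0,0],[0,0,0],0.87],[[0,0,0],[0,0,0],0.87],[[0,0,0],[0,0,0],0.87],[[0,0,0],[0,0,0],0.87],[[0,0,0],[0,0,0],0.87],[[0,0,0],[0,0,0],0.87]]'
python3 -c "
from h import *
print(plane('side',229.4,190.4,.044))
todo([.538,.3335,.019])"
```

```text
time: 6.2
eef_pos: [0.5375, 0.3337, 0.164]
eef_rot: [3.141, -0.0, -0.0]
ft_force: [-0.2, 0.7, -0.1]
opening: 0.855
grip_force: 0.0
[0.53697575 0.33039256 0.044     ]
t 6.2 pos [0.5375 0.3337 0.164 ] shift/3cm [0.02 0.01 4.83] turn/.1 [ 0.  0. -0.] open 0.855 grip 0.0 F [-0.2  0.7 -0.1] q [ 0.43  0.56  1.24 -0.    1.34  2.01]
```

```bash
python3 -m jog '[[[0,0,1],[0,0,0],0.87],[[0,0,1],[0,0,0],0.87],[[0,0,1],[0,0,0],0.87],[[0,0,0.9],[0,0,0],0.87],[[0,0,0.5],[0,0,0],0.87],[[0,0,0.43],[0,0,0],0.87],[[0,0,0],[0,0,0],0.87],[[0,0,0],[0,0,0],0.75],[[0,0,0],[0,0,0],0.68]]'
python3 -m jog '[[[0,0,0],[0,0,0],0.62],[[0,0,0],[0,0,0],0.62],[[0,0,0],[0,0,0],0.62]]'
```

```text
time: 7.1
eef_pos: [0.5383, 0.3341, 0.0205]
eef_rot: [-3.141, 0.0, -0.003]
ft_force: [-0.2, -0.1, 0.6]
opening: 0.738
grip_force: 0.0
time: 7.4
eef_pos: [0.5377, 0.3338, 0.0197]
eef_rot: [-3.141, 0.0, -0.001]
ft_force: [-0.1, -0.6, -1.0]
opening: 0.62
grip_force: 0.0
```

```bash
python3 -m jog '[[[0,0,0],[0,0,0],0.5],[[0,0,0],[0,0,0],0.5],[[0,0,0],[0,0,0],0.5]]'
python3 -c "
from h import *
t=eyes.camera('side'); u=eyes.camera('top'); c=np.zeros((540,790,3),np.uint8)
c[:,:430]=cv2.resize(t[150:222,190:276],(430,360)).repeat(1,0)[:360].shape[0] and np.pad(cv2.resize(t[150:222,190:276],(430,360)),((0,180),(0,0),(0,0)))
c[:350,435:785]=cv2.resize(u[180:250,150:220],(350,350)); cv2.imwrite('pics/c.png',c[:,:,::-1])
todo([.538,.3335,.019])"
```

```text
time: 7.7
eef_pos: [0.5375, 0.3337, 0.0192]
eef_rot: [3.141, -0.0, -0.0]
ft_force: [0.7, -0.1, -0.4]
opening: 0.504
grip_force: 0.0
t 7.8 pos [0.5375 0.3337 0.0192] shift/3cm [0.02 0.01 0.01] turn/.1 [ 0.  0. -0.] open 0.499 grip 0.0 F [ 0.6  0.6 -0.8] q [ 0.43  0.7   1.41 -0.    1.03  2.01]
```

View pics/c.png

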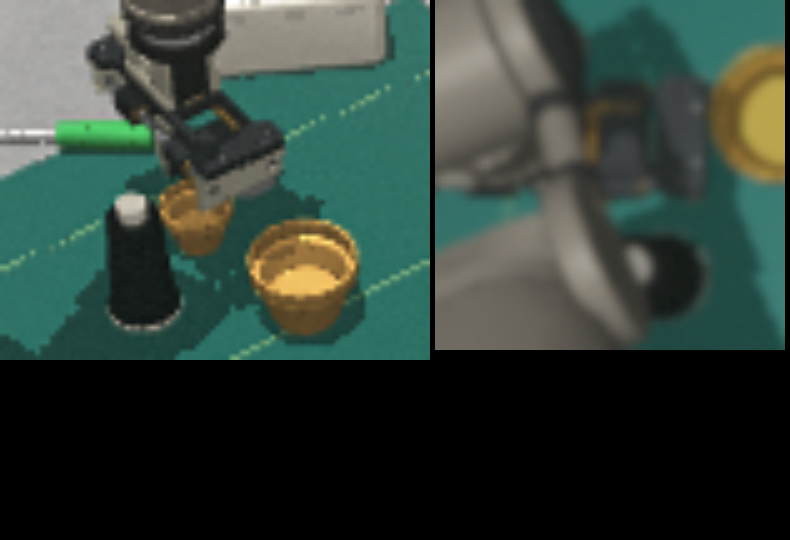

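The side view shows the fingertips behind and to the right of the cone's rim, not around it. I'll compare against the projection of the reported TCP.

```bash
python3 -c "
from h import *
for dy in (-.046,-.023,0,.023,.046):
  for z in (.019,.06): print(dy,z,'side',proj('side',[.5377,.3337+dy,z]).round(1),'top',proj('top',[.5377,.3337+dy,z]).round(1))
print('crop side', [((u-190)*5,(v-150)*5) for u,v in [proj('side',[.5377,.3337+dy,.019]).round(1) for dy in (-.023,.023)]])
print('tip if at z .02', plane('side',233,191.4,.02), plane('side',233,191.4,.06))
"
```

```text
-0.046 0.019 side [235.4 200.5] top [197.  211.7]
-0.046 0.06 side [234.7 193.3] top [194.5 210.4]
-0.023 0.019 side [232.5 197.3] top [190.1 211.7]
-0.023 0.06 side [231.7 190.2] top [187.4 210.3]
0 0.019 side [229.6 194.2] top [183.2 211.6]
0 0.06 side [228.8 187.1] top [180.4 210.3]
0.023 0.019 side [226.8 191.2] top [176.4 211.5]
0.023 0.06 side [226. 184.] top [173.3 210.2]
0.046 0.019 side [224.  188.1] top [169.5 211.5]
0.046 0.06 side [223.1 181. ] top [166.2 210.1]
crop side [(np.float64(212.5), np.float64(236.50000000000006)), (np.float64(184.00000000000006), np.float64(205.99999999999994))]
tip if at z .02 [0.55769114 0.33916448 0.02      ] [0.5381473  0.30135987 0.06      ]
```

The fingers appear about 7 px higher (or further off) than the reported TCP implies. To measure this, I'll raise the arm and compare images with the fingers open and closed.

```bash
python3 -m jog '[[[0,0,0],[0,0,0],0.87],[[0,0,0],[0,0,0],0.87],[[0,0,0],[0,0,0],0.87],[[0,0,0],[0,0,0],0.87],[[0,0,-1],[0,0,0],0.9],[[0,0,-1],[0,0,0],1],[[0,0,-1],[0,0,0],1],[[0,0,-1],[0,0,0],1],[[0,0,-1],[0,0,0],1],[[0,0,0],[0,0,0],1]]'
python3 -m jog '[[[0,0,0],[0,0,0],1]]'
python3 -c "
from h import *
for n in ('top','side'): cv2.imwrite(f'pics/o_{n}.png',eyes.camera(n)[:,:,::-1])
todo([.538,.3335,.019])"
python3 -m jog '[[[0,0,0],[0,0,0],0],[[0,0,0],[0,0,0],0],[[0,0,0],[0,0,0],0],[[0,0,0],[0,0,0],0],[[0,0,0],[0,0,0],0],[[0,0,0],[0,0,0],0],[[0,0,0],[0,0,0],0],[[0,0,0],[0,0,0],0],[[0,0,0],[0,0,0],0],[[0,0,0],[0,0,0],0]]'
python3 -m jog '[[[0,0,0],[0,0,0],0],[[0,0,0],[0,0,0],0],[[0,0,0],[0,0,0],0]]'
python3 -c "
from h import *
todo([.538,.3335,.019]);p=ctrl.get_obs()['eef_pos']
c=np.zeros((600,800,3),np.uint8)
for i,n in enumerate(('top','side')):
  o=cv2.imread(f'pics/o_{n}.png')[:,:,::-1]; k=eyes.camera(n)
  x0,y0=((140,160),(185,130))[i]
  for j,im in enumerate((o,k)): c[300*i:300*i+300,400*j:400*j+400]=cv2.resize(im[y0:y0+75,x0:x0+100],(400,300),interpolation=cv2.INTER_CUBIC)
  for dy in (0,-.046,.046): q=(proj(n,p+[0,dy,0])-[x0,y0])*4; print(n,dy,'tip expected at panel',q.round())
cv2.imwrite('pics/d.png',c[:,:,::-1])"
```

```text
time: 8.8
eef_pos: [0.5398, 0.3348, 0.1744]
eef_rot: [-3.138, 0.0, -0.013]
ft_force: [0.2, 0.3, 1.4]
opening: 0.997
grip_force: 0.0
time: 8.9
eef_pos: [0.5376, 0.3338, 0.1697]
eef_rot: [-3.141, 0.0, -0.002]
ft_force: [0.6, 0.0, -0.4]
opening: 1.001
grip_force: 0.0
t 9.0 pos [0.5367 0.3334 0.1678] shift/3cm [ 0.05 -0.01  4.96] turn/.1 [ 0.01  0.02 -0.  ] open 1.005 grip 0.0 F [ 0.4 -0.3 -0.2] q [ 0.43  0.56  1.23 -0.    1.36  2.01]
time: 10.0
eef_pos: [0.5375, 0.3338, 0.1693]
eef_rot: [3.142, -0.0, 0.0]
ft_force: [-0.3, 0.0, -0.6]
opening: 0.18
grip_force: 0.0
time: 10.3
eef_pos: [0.5375, 0.3337, 0.1692]
eef_rot: [3.141, -0.0, -0.0]
ft_force: [0.9, -0.2, -1.6]
opening: 0.007
grip_force: 0.0
t 10.3 pos [0.5375 0.3337 0.1692] shift/3cm [0.02 0.01 5.01] turn/.1 [ 0.  0. -0.] open 0.007 grip 0.0 F [ 0.9 -0.2 -1.6] q [ 0.43  0.56  1.23 -0.    1.36  2.01]
top 0 tip expected at panel [127. 185.]
top -0.046 tip expected at panel [189. 186.]
top 0.046 tip expected at panel [ 65. 185.]
side 0 tip expected at panel [166. 148.]
side -0.046 tip expected at panel [190. 173.]
side 0.046 tip expected at panel [143. 124.]
```

View pics/d.png

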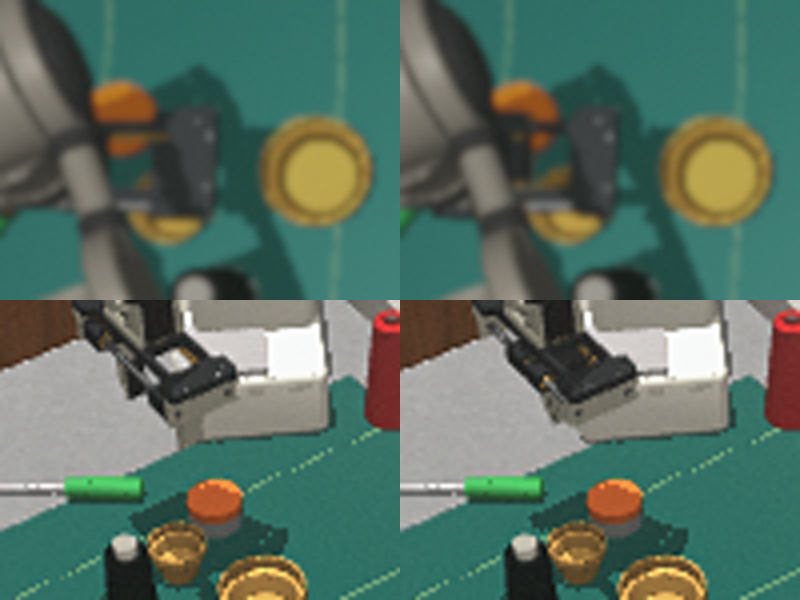

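In the side panels the fingertips show at (190,145) open and (160,120) closed. That is 7 px above where the reported TCP projects, (190,173) and (166,148), and equals about 4 cm in height. A touch on bare bench will settle it.

```bash
python3 -m jog '[[[-0.56,0.92,0],[0,0,0],0],[[-0.56,0.92,0],[0,0,0],0],[[-0.56,0.92,0],[0,0,0],0],[[-0.56,0.92,0],[0,0,0],0],[[-0.56,0.92,0],[0,0,0],0],[[-0.56,0.92,0],[0,0,0],0],[[-0.56,0.92,0],[0,0,0],0],[[0,0,1],[0,0,0],0],[[0,0,1],[0,0,0],0],[[0,0,1],[0,0,0],0]]'
python3 -m jog '[[[0,0,0.7],[0,0,0],0],[[0,0,0.5],[0,0,0],0],[[0,0,0.3],[0,0,0],0],[[0,0,0.2],[0,0,0],0],[[0,0,0],[0,0,0],0],[[0,0,0],[0,0,0],0]]'
python3 -c "
from h import *
todo([.42,.14,.0]);cv2.imwrite('pics/e_side.png',eyes.camera('side')[:,:,::-1]);cv2.imwrite('pics/e_top.png',eyes.camera('top')[:,:,::-1])"
```

```text
time: 11.4
eef_pos: [0.4202, 0.1403, 0.0789]
eef_rot: [-3.141, 0.001, -0.003]
ft_force: [-0.1, -0.8, -0.5]
opening: 0.004
grip_force: 0.0
time: 12.0
eef_pos: [0.4203, 0.1406, 0.0288]
eef_rot: [-3.142, 0.0, -0.002]
ft_force: [0.5, 0.5, -0.6]
opening: 0.007
grip_force: 0.0
t 12.0 pos [0.4203 0.1406 0.0288] shift/3cm [-0.01  0.02  0.96] turn/.1 [-0.   -0.01 -0.  ] open 0.007 grip 0.0 F [ 0.5  0.5 -0.6] q [ 0.15  0.41  1.95 -0.    0.78  1.72]
```

Step down with small rows, checking force.

```bash
python3 -m jog '[[[0,0,0.3],[0,0,0],0],[[0,0,0.3],[0,0,0],0],[[0,0,0.2],[0,0,0],0],[[0,0,0],[0,0,0],0]]'
python3 -m jog '[[[0,0,0.1],[0,0,0],0],[[0,0,0.1],[0,0,0],0],[[0,0,0],[0,0,0],0]]'
python3 -m jog '[[[0,0,0.1],[0,0,0],0],[[0,0,0],[0,0,0],0]]'
```

```text
time: 12.5
eef_pos: [0.4189, 0.1404, 0.0032]
eef_rot: [3.141, -0.0, -0.004]
ft_force: [-0.7, 0.2, -0.4]
opening: 0.007
grip_force: 0.0
time: 12.8
eef_pos: [0.4197, 0.1405, -0.002]
eef_rot: [3.141, -0.0, -0.001]
ft_force: [-0.3, -0.9, -0.4]
opening: 0.004
grip_force: 0.0
time: 13.0
eef_pos: [0.4197, 0.1405, -0.0049]
eef_rot: [3.141, -0.0, -0.0]
ft_force: [-0.5, -0.5, 0.2]
opening: 0.001
grip_force: 0.0
```

There's no contact at reported z = -0.005, so the reported z reads low. I'll keep going down until it touches.

```bash
python3 -m jog '[[[0,0,0.2],[0,0,0],0],[[0,0,0.2],[0,0,0],0],[[0,0,0],[0,0,0],0]]'
python3 -m jog '[[[0,0,0.1],[0,0,0],0],[[0,0,0.1],[0,0,0],0],[[0,0,0],[0,0,0],0]]'
python3 -m jog '[[[0,0,0.1],[0,0,0],0],[[0,0,0],[0,0,0],0]]'
python3 -m jog '[[[0,0,0.1],[0,0,0],0],[[0,0,0],[0,0,0],0]]'
```

```text
time: 13.3
eef_pos: [0.4192, 0.1404, -0.0176]
eef_rot: [3.141, -0.0, -0.003]
ft_force: [-0.5, 1.0, 0.1]
opening: 0.009
grip_force: 0.0
time: 13.6
eef_pos: [0.4196, 0.1405, -0.0231]
eef_rot: [3.141, -0.0, -0.001]
ft_force: [-0.2, -0.4, 0.0]
opening: 0.004
grip_force: 0.0
time: 13.8
eef_pos: [0.4197, 0.1405, -0.026]
eef_rot: [3.141, -0.0, -0.001]
ft_force: [0.6, 0.2, 0.1]
opening: 0.007
grip_force: 0.0
time: 14.0
eef_pos: [0.4196, 0.1405, -0.029]
eef_rot: [3.141, -0.0, -0.001]
ft_force: [-0.3, -0.3, 0.5]
opening: 0.005
grip_force: 0.0
```

```bash
python3 -m jog '[[[0,0,0.1],[0,0,0],0],[[0,0,0],[0,0,0],0]]'
python3 -m jog '[[[0,0,0.08],[0,0,0],0],[[0,0,0],[0,0,0],0]]'
python3 -m jog '[[[0,0,0.07],[0,0,0],0],[[0,0,0],[0,0,0],0]]'
```

```text
time: 14.2
eef_pos: [0.4197, 0.1405, -0.032]
eef_rot: [3.141, -0.0, -0.001]
ft_force: [0.9, -0.7, -0.1]
opening: 0.009
grip_force: 0.0
time: 14.4
eef_pos: [0.4197, 0.1405, -0.0344]
eef_rot: [3.141, -0.0, -0.001]
ft_force: [-0.3, 0.3, -0.3]
opening: 0.005
grip_force: 0.0
time: 14.6
eef_pos: [0.4197, 0.1405, -0.0364]
eef_rot: [3.141, -0.0, -0.001]
ft_force: [-0.4, -0.7, -0.3]
opening: 0.001
grip_force: 0.0
```

```bash
python3 -m jog '[[[0,0,0.07],[0,0,0],0],[[0,0,0],[0,0,0],0]]'
python3 -m jog '[[[0,0,0.07],[0,0,0],0],[[0,0,0],[0,0,0],0]]'
python3 -m jog '[[[0,0,0.07],[0,0,0],0],[[0,0,0],[0,0,0],0]]'
python3 -m jog '[[[0,0,0.07],[0,0,0],0],[[0,0,0],[0,0,0],0]]'|grep -E "pos|force"
```

```text
time: 14.8
eef_pos: [0.4197, 0.1405, -0.0385]
eef_rot: [3.141, -0.0, -0.0]
ft_force: [-0.1, 0.5, -0.7]
opening: 0.005
grip_force: 0.0
time: 15.0
eef_pos: [0.42, 0.1406, -0.0392]
eef_rot: [3.142, -0.0, 0.001]
ft_force: [-4.5, -1.4, 18.2]
opening: 0.009
grip_force: 8.9
time: 15.2
eef_pos: [0.4201, 0.1406, -0.0394]
eef_rot: [-3.142, -0.0, -0.003]
ft_force: [-10.5, -3.5, 45.4]
opening: 0.011
grip_force: 22.4
eef_pos: [0.4202, 0.1406, -0.0396]
ft_force: [-17.7, -4.6, 72.1]
grip_force: 36.1
```

It touches the bench at reported z = -0.039, so true tip z = reported + 0.039. I'll back off and check for any horizontal offset the same way, numerically.

```bash
python3 -m jog '[[[0,0,-0.5],[0,0,0],0],[[0,0,-1],[0,0,0],0],[[0,0,0],[0,0,0],0]]'
python3 -c "
from h import *
o=ctrl.get_obs()['eef_pos'];p=o+[0,0,.039];print(o)
for n in ('side','top'):
  im=eyes.camera(n);q=proj(n,p);print(n,'tip expected',q.round(1))
  if n=='side':
    u,v=q.round().astype(int);hsv=cv2.cvtColor(im,cv2.COLOR_RGB2HSV)
    for r in range(v-14,v+8): print(r,' '.join(f'{a:3d}/{b:3d}' for a,b in hsv[r,u-10:u+12,1:]))
"
```

```text
time: 15.7
eef_pos: [0.4222, 0.1409, 0.0031]
eef_rot: [-3.141, 0.0, -0.01]
ft_force: [1.0, 0.6, 0.2]
opening: 0.002
grip_force: 0.0
[0.42215807 0.14093199 0.00314557]
side tip expected [229.4 230.2]
216  36/ 35  42/ 36  56/ 32  40/ 32  17/ 59  20/ 51  25/ 41  48/ 32  44/ 29  33/ 31  42/ 36  42/ 36  39/ 39  33/ 39  26/ 39  98/ 65 148/ 95 101/ 53  32/ 32  48/ 37  34/ 38 147/ 92
217  48/ 37  85/ 60 109/ 70  44/ 35  50/ 36  28/ 36  42/ 43  39/ 33  48/ 32  60/ 34  33/ 39  14/ 36  36/ 43  32/ 40  39/ 39  36/ 42  66/ 50  65/ 47 109/ 70  48/ 32  29/ 35  65/ 47
218  82/ 59  83/ 52  12/ 41  52/ 39  46/ 33  49/ 31  41/ 37  20/ 39  44/ 41  13/ 39  47/ 38  45/ 40  38/ 40  48/ 37  39/ 33  43/ 30  46/ 33 124/ 84  70/ 66  36/ 35  41/ 31  21/ 36
219  26/ 40  31/ 41  44/ 41  44/ 35  40/ 38  30/ 34  29/ 35  42/ 36  40/ 38  34/ 38  32/ 40  40/ 38  45/ 34  31/ 33  38/ 27  39/ 33  49/ 31 112/ 59  92/ 61  15/ 66  29/ 35  19/ 53
220  44/ 23  22/ 35  41/ 37  46/ 39  26/ 39  33/ 39  46/ 33  39/ 33  45/ 40  44/ 41  42/ 36  45/ 34  54/ 33  38/ 34  23/ 33  46/ 33  44/ 29  91/ 42  28/ 45  58/ 57  29/ 53  27/ 57
2
[... 2389 characters left out ...]
0 139/ 68 140/ 69 148/ 69 148/ 69 169/ 65  31/106  38/114  31/ 98  21/ 73  36/112  40/120  48/ 90  61/ 84 133/ 73 142/ 70 152/ 67
235 133/ 71 141/ 67 142/ 70 146/ 68 142/ 70 138/ 70 144/ 71 136/ 71 138/ 70 138/ 70 148/ 67  64/ 84  35/123  34/113  39/111  33/ 99  58/ 92 139/ 68 143/ 68 152/ 67 144/ 69 149/ 70
236 139/ 68 147/ 66 138/ 72 144/ 71 138/ 70 139/ 68 149/ 70 138/ 70 152/ 67 144/ 69 155/ 66 137/ 65  42/129  36/ 99  59/ 90 124/ 70 140/ 69 149/ 70 148/ 69 131/ 72 150/ 68 158/ 66
237 137/ 69 149/ 65 143/ 66 146/ 68 140/ 73 144/ 69 155/ 64 137/ 69 143/ 66 144/ 69 150/ 68 145/ 67  93/ 74 117/ 72 141/ 67 153/ 65 150/ 68 149/ 70 145/ 67 143/ 66 144/ 69 149/ 65
top tip expected [239.5 246.6]
```

The vertical offset is certain, and any lateral one is within about 1–2 cm. I'll hover over the cone fully open at true z ≈ 0.075 and look closely before descending.

```bash
python3 -m jog '[[[0,0,-1],[0,0,0],1],[[0,0,-1],[0,0,0],1],[[0,0,-1],[0,0,0],1],[[0.56,-0.92,-0.5],[0,0,0],1],[[0.56,-0.92,0],[0,0,0],1],[[0.56,-0.92,0],[0,0,0],1],[[0.56,-0.92,0],[0,0,0],1],[[0.56,-0.92,0],[0,0,0],1],[[0.56,-0.92,0],[0,0,0],1],[[0.56,-0.92,0],[0,0,0],1]]'
python3 -m jog '[[[0,0,1],[0,0,0],1],[[0,0,0.8],[0,0,0],1],[[0,0,0.5],[0,0,0],1],[[0,0,0],[0,0,0],1],[[0,0,0],[0,0,0],1]]'
python3 -c "
from h import *
todo([.538,.333,.036]);p=ctrl.get_obs()['eef_pos']+[0,0,.039]
c=np.zeros((600,800,3),np.uint8)
for i,(n,x0,y0) in enumerate((('side',200,150),('top',155,180))):
  im=eyes.camera(n);c[:,400*i:400*i+400]=cv2.resize(im[y0:y0+60,x0:x0+40],(400,600),interpolation=cv2.INTER_CUBIC)
  for dy in (-.065,-.046,0,.046,.065):
   for dx in (-.0095,.0095): q=((proj(n,p+[dx,dy,0])-[x0,y0]+.5)*10).round().astype(int); print(n,dx,dy,q); cv2.circle(c[:,400*i:400*i+400],(int(q[0]),int(q[1])),3,(255,0,0) if dy else (255,255,255),-1) if 0<=q[0]<400 and 0<=q[1]<600 else 0
cv2.imwrite('pics/f.png',c[:,:,::-1])"
```

```text
time: 16.8
eef_pos: [0.5374, 0.3346, 0.1032]
eef_rot: [3.14, -0.0, -0.004]
ft_force: [0.8, 0.3, -0.0]
opening: 0.824
grip_force: 0.0
time: 17.3
eef_pos: [0.5372, 0.3335, 0.0354]
eef_rot: [3.141, -0.0, -0.003]
ft_force: [-0.0, -0.2, 0.5]
opening: 0.999
grip_force: 0.0
t 17.3 pos [0.5372 0.3335 0.0354] shift/3cm [ 0.03  0.02 -0.02] turn/.1 [ 0.01  0.02 -0.  ] open 0.999 grip 0.0 F [-0.  -0.2  0.5] q [ 0.43  0.68  1.39 -0.    1.07  2.01]
side -0.0095 -0.065 [353 449]
side 0.0095 -0.065 [393 430]
side -0.0095 -0.046 [328 423]
side 0.0095 -0.046 [368 404]
side -0.0095 0 [270 360]
side 0.0095 0 [309 342]
side -0.0095 0.046 [213 299]
side 0.0095 0.046 [252 281]
side -0.0095 0.065 [189 274]
side 0.0095 0.065 [229 256]
top -0.0095 -0.065 [450 336]
top 0.0095 -0.065 [452 277]
top -0.0095 -0.046 [391 335]
top 0.0095 -0.046 [393 276]
top -0.0095 0 [247 334]
top 0.0095 0 [250 275]
top -0.0095 0.046 [104 332]
top 0.0095 0.046 [106 273]
top -0.0095 0.065 [ 45 332]
top 0.0095 0.065 [ 47 273]
```

View pics/f.png

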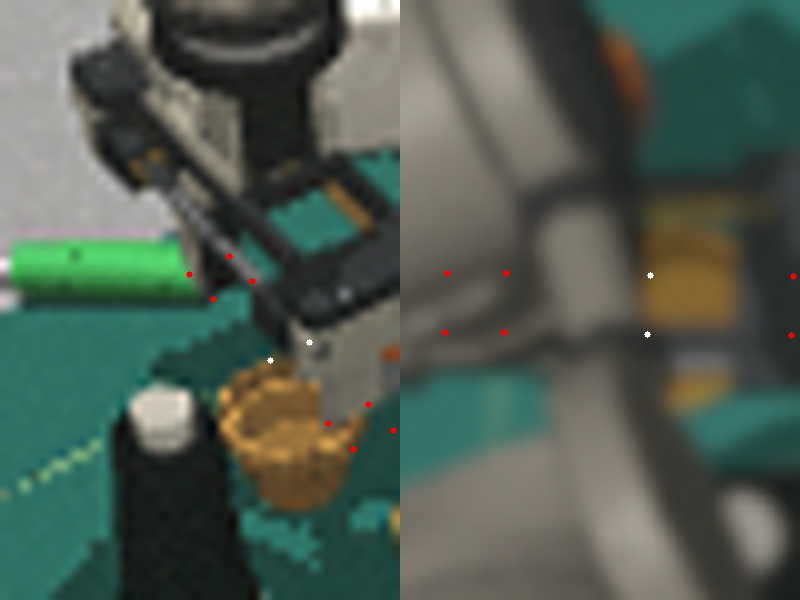

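The visible fingertip's inner corners at (325,412) and (372,405) match the predicted (328,423) and (368,404). So the horizontal pose is right and only z carries the 39 mm offset. I'll descend to true 0.028 (reported -0.011) and grip.

```bash
python3 -m jog '[[[0,0,0],[0,0,0],0.87],[[0,0,0.4],[0,0,0],0.87],[[0,0,0.5],[0,0,0],0.87],[[0,0,0.4],[0,0,0],0.87],[[0,0,0.25],[0,0,0],0.87],[[0,0,0],[0,0,0],0.7],[[0,0,0],[0,0,0],0.5],[[0,0,0],[0,0,0],0.4],[[0,0,0],[0,0,0],0.4]]'
python3 -m jog '[[[0,0,0],[0,0,0],0.4]]'
```

```text
time: 18.3
eef_pos: [0.5377, 0.3338, -0.0097]
eef_rot: [-3.141, 0.0, -0.001]
ft_force: [-0.2, 0.8, -0.9]
opening: 0.67
grip_force: 30.0
time: 18.4
eef_pos: [0.5377, 0.3338, -0.0098]
eef_rot: [-3.141, 0.0, -0.001]
ft_force: [-0.1, -0.2, -0.2]
opening: 0.671
grip_force: 30.0
```

```bash
python3 -m jog '[[[0,0,-0.5],[0,0,0],0.4],[[0,0,-1],[0,0,0],0.4],[[0,0,-1],[0,0,0],0.4],[[0,0,-1],[0,0,0],0.4],[[0,0,-1],[0,0,0],0.4],[[0,0,-0.7],[0,0,0],0.4],[[0.045,0.925,0],[0,0,0],0.4],[[0.045,0.925,0],[0,0,0],0.4],[[0.045,0.925,0],[0,0,0],0.4],[[0.045,0.925,0],[0,0,0],0.4]]'
python3 -m jog '[[[0.045,0.925,0],[0,0,0],0.4],[[0.045,0.925,0],[0,0,0],0.4],[[0.045,0.925,0],[0,0,0],0.4],[[0.045,0.925,0],[0,0,0],0.4],[[0.045,0.925,0],[0,0,0],0.4],[[0.045,0.925,0],[0,0,0],0.4],[[0.045,0.925,0],[0,0,0],0.4],[[0.045,0.925,0],[0,0,0],0.4],[[0.045,0.925,0],[0,0,0],0.4],[[0.045,0.925,0],[0,0,0],0.4]]'
python3 -m jog '[[[0,0,0.8],[0,0,0],0.4],[[0,0,0],[0,0,0],0.4],[[0,0,0],[0,0,0],0.4]]'
python3 -c "
from h import *
todo([.557,-.0545,.032])"
```

```text
time: 19.4
eef_pos: [0.5427, 0.2218, 0.1472]
eef_rot: [-3.141, -0.0, -0.002]
ft_force: [-0.6, -0.2, -2.3]
opening: 0.671
grip_force: 30.0
time: 20.4
eef_pos: [0.5563, -0.0559, 0.1472]
eef_rot: [3.141, -0.0, 0.002]
ft_force: [0.2, -0.3, -2.5]
opening: 0.674
grip_force: 30.0
time: 20.7
eef_pos: [0.5561, -0.0545, 0.1226]
eef_rot: [-3.141, 0.0, 0.001]
ft_force: [0.3, -0.4, -1.2]
opening: 0.67
grip_force: 30.0
t 20.7 pos [ 0.5561 -0.0545  0.1226] shift/3cm [0.03 0.   3.02] turn/.1 [-0.  0. -0.] open 0.67 grip 30.0 F [ 0.3 -0.4 -1.2] q [-0.23  0.46  1.53  0.    1.15  1.34]
```

```bash
python3 -m jog '[[[0.03,0,0.7],[0,0,0],0.4],[[0,0,0.7],[0,0,0],0.4],[[0,0,0.4],[0,0,0],0.4],[[0,0,0.3],[0,0,0],0.4],[[0,0,0.2],[0,0,0],0.4],[[0,0,0.2],[0,0,0],0.4],[[0,0,0.2],[0,0,0],0.4],[[0,0,0],[0,0,0],0.4]]'
python3 -m jog '[[[0,0,0.12],[0,0,0],0.4],[[0,0,0.1],[0,0,0],0.4],[[0,0,0],[0,0,0],0.4]]'
```

```text
time: 21.5
eef_pos: [0.5568, -0.0547, 0.0404]
eef_rot: [-3.141, 0.0, 0.002]
ft_force: [-1.0, 0.7, -1.8]
opening: 0.675
grip_force: 30.0
time: 21.8
eef_pos: [0.5571, -0.0549, 0.0341]
eef_rot: [3.141, -0.0, -0.0]
ft_force: [-0.4, -0.4, -1.7]
opening: 0.676
grip_force: 30.0
```

```bash
python3 -m jog '[[[0,0,0.05],[0,0,0],0.4],[[0,0,0],[0,0,0],0.4]]'
python3 -m jog '[[[0,0,0.04],[0,0,0],0.4],[[0,0,0],[0,0,0],0.4]]'
```

```text
time: 22.0
eef_pos: [0.5573, -0.0549, 0.0328]
eef_rot: [3.141, -0.0, 0.0]
ft_force: [-0.0, 0.1, -2.1]
opening: 0.674
grip_force: 30.0
time: 22.2
eef_pos: [0.5573, -0.0549, 0.0316]
eef_rot: [3.141, -0.0, 0.0]
ft_force: [-0.2, -0.8, -0.7]
opening: 0.674
grip_force: 30.0
```

```bash
python3 -m jog '[[[0,0,0.04],[0,0,0],0.4],[[0,0,0],[0,0,0],0.4]]'
```

```text
time: 22.4
eef_pos: [0.5577, -0.055, 0.0313]
eef_rot: [3.141, -0.0, 0.002]
ft_force: [-1.3, -0.8, 5.1]
opening: 0.674
grip_force: 30.0
```

Seated: contact came at reported z = 0.031, as predicted. I'll release, rise, and go to the blue cone.

```bash
python3 -m jog '[[[0,0,-0.03],[0,0,0],0.75],[[0,0,0],[0,0,0],0.85],[[0,0,0],[0,0,0],0.87],[[0,0,0],[0,0,0],0.87],[[0,0,-0.6],[0,0,0],0.87],[[0,0,-1],[0,0,0],0.87],[[0,0,-1],[0,0,0],0.87],[[0,0,-0.5],[0,0,0],0.87]]'
python3 -m jog '[[[-0.175,0.985,0],[0,0,0],0.87],[[-0.175,0.985,0],[0,0,0],0.87],[[-0.175,0.985,0],[0,0,0],0.87],[[-0.175,0.985,0],[0,0,0],0.87],[[-0.175,0.985,0],[0,0,0],0.87],[[-0.175,0.985,0],[0,0,0],0.87],[[-0.175,0.985,0],[0,0,0],0.87],[[-0.175,0.985,0],[0,0,0],0.87],[[-0.175,0.985,0],[0,0,0],0.87],[[0,0,0],[0,0,0],0.87]]'
python3 -c "
from h import *
todo([.5105,-.321,-.01]);t=eyes.camera('top')
blobs('top',t,(285,190,316,222),(12,90,60),(32,255,255),.085)
blobs('side',eyes.camera('side'),(270,220,305,262),(12,90,60),(32,255,255),.085)
print(proj('side',[.557,-.0545,.085]))
blobs('top',t,(360,205,400,235),(98,120,40),(120,255,255),.044)"
```

```text
time: 23.2
eef_pos: [0.5583, -0.0549, 0.1268]
eef_rot: [3.141, -0.0, 0.005]
ft_force: [0.6, -0.8, -0.2]
opening: 0.866
grip_force: 0.0
time: 24.2
eef_pos: [0.5089, -0.3242, 0.1239]
eef_rot: [3.14, -0.006, -0.0]
ft_force: [-0.0, -0.2, 0.1]
opening: 0.871
grip_force: 0.0
t 24.2 pos [ 0.5089 -0.3242  0.1239] shift/3cm [ 0.05 -0.11  4.46] turn/.1 [ 0.01  0.   -0.04] open 0.871 grip 0.0 F [-0.  -0.2  0.1] q [-0.69  0.54  1.39 -0.    1.21  0.88]
top px (291, 196, 19, 19) area 248.5 circ 0.5548 -0.0534 r 0.03 hullmean mid [ 0.5556 -0.0536]
side px (279, 233, 17, 15) area 175.5 circ 0.5529 -0.0596 r 0.0348 hullmean mid [ 0.5531 -0.0592]
[287.5570333 238.6407361]
```

The brass cone sits concentric in the press: (0.555, -0.054), r 30 mm at the nested rim height. Next I'll pick the blue cone.

```bash
python3 -m jog '[[[0,-0.05,1],[0,0,0],0.87],[[0,0,1],[0,0,0],0.87],[[0,0,0.9],[0,0,0],0.87],[[0,0,0.7],[0,0,0],0.87],[[0,0,0.5],[0,0,0],0.87],[[0,0,0.36],[0,0,0],0.87],[[0,0,0],[0,0,0],0.87],[[0,0,0],[0,0,0],0.7],[[0,0,0],[0,0,0],0.5],[[0,0,0],[0,0,0],0.4]]'
python3 -m jog '[[[0,0,0],[0,0,0],0.4],[[0,0,0],[0,0,0],0.4]]'
python3 -c "
from h import *
todo([.5565,-.0545,.140])"
```

```text
time: 25.3
eef_pos: [0.5106, -0.3198, -0.0083]
eef_rot: [3.14, -0.0, 0.003]
ft_force: [0.0, -0.6, 2.5]
opening: 0.671
grip_force: 30.0
time: 25.5
eef_pos: [0.5106, -0.3198, -0.0084]
eef_rot: [3.14, -0.001, 0.003]
ft_force: [0.4, -0.7, 5.9]
opening: 0.67
grip_force: 30.0
t 25.5 pos [ 0.5106 -0.3198 -0.0084] shift/3cm [ 1.53 -8.84 -4.96] turn/.1 [ 0.01 -0.02 -0.  ] open 0.67 grip 30.0 F [ 0.4 -0.7  5.9] q [-0.69  0.69  1.53  0.    0.92  0.88]
```

```bash
python3 -m jog '[[[0,0,-0.5],[0,0,0],0.4],[[0,0,-1],[0,0,0],0.4],[[0,0,-1],[0,0,0],0.4],[[0,0,-1],[0,0,0],0.4],[[0,0,-1],[0,0,0],0.4],[[0,0,-0.6],[0,0,0],0.4],[[0,0,0],[0,0,0],0.4]]'
python3 -m jog '[[[0.17,-0.982,0],[0,0,0],0.4],[[0.17,-0.982,0],[0,0,0],0.4],[[0.17,-0.982,0],[0,0,0],0.4],[[0.17,-0.982,0],[0,0,0],0.4],[[0.17,-0.982,0],[0,0,0],0.4],[[0.17,-0.982,0],[0,0,0],0.4],[[0.17,-0.982,0],[0,0,0],0.4],[[0.17,-0.982,0],[0,0,0],0.4],[[0.17,-0.982,0],[0,0,0],0.4],[[0,0,0],[0,0,0],0.4]]'
python3 -m jog '[[[0,0,0],[0,0,0],0.4]]'
python3 -c "
from h import *
todo([.5565,-.0545,.0476])"
```

```text
time: 26.2
eef_pos: [0.5109, -0.32, 0.1461]
eef_rot: [3.139, -0.0, 0.006]
ft_force: [0.5, -0.8, -1.5]
opening: 0.673
grip_force: 30.0
time: 27.2
eef_pos: [0.555, -0.0505, 0.1416]
eef_rot: [-3.14, -0.005, 0.005]
ft_force: [-0.0, -0.3, -1.5]
opening: 0.674
grip_force: 30.0
time: 27.3
eef_pos: [0.555, -0.0535, 0.142]
eef_rot: [-3.141, -0.002, 0.004]
ft_force: [0.3, 0.2, -2.4]
opening: 0.674
grip_force: 30.0
t 27.3 pos [ 0.555  -0.0535  0.142 ] shift/3cm [0.06 0.04 3.15] turn/.1 [-0.    0.03  0.01] open 0.674 grip 30.0 F [ 0.3  0.2 -2.4] q [-0.23  0.44  1.5  -0.    1.2   1.34]
```

```bash
python3 -m jog '[[[0.05,0.02,0.7],[0,0,0],0.4],[[0,0,0.7],[0,0,0],0.4],[[0,0,0.5],[0,0,0],0.4],[[0,0,0.3],[0,0,0],0.4],[[0,0,0.25],[0,0,0],0.4],[[0,0,0.25],[0,0,0],0.4],[[0,0,0.2],[0,0,0],0.4],[[0,0,0],[0,0,0],0.4]]'
python3 -m jog '[[[0,0,0.12],[0,0,0],0.4],[[0,0,0],[0,0,0],0.4]]'
python3 -m jog '[[[0,0,0.06],[0,0,0],0.4],[[0,0,0],[0,0,0],0.4]]'
```

```text
time: 28.1
eef_pos: [0.557, -0.0547, 0.0559]
eef_rot: [-3.141, 0.0, 0.002]
ft_force: [1.0, -0.3, -1.4]
opening: 0.671
grip_force: 30.0
time: 28.3
eef_pos: [0.5574, -0.0547, 0.0529]
eef_rot: [3.141, -0.0, 0.0]
ft_force: [0.2, -0.3, -0.9]
opening: 0.674
grip_force: 30.0
time: 28.5
eef_pos: [0.5574, -0.0547, 0.0511]
eef_rot: [3.141, -0.0, 0.0]
ft_force: [-0.0, 0.4, -0.2]
opening: 0.674
grip_force: 30.0
```

```bash
python3 -m jog '[[[0,0,0.06],[0,0,0],0.4],[[0,0,0],[0,0,0],0.4]]'
python3 -m jog '[[[0,0,0.05],[0,0,0],0.4],[[0,0,0],[0,0,0],0.4]]'
```

```text
time: 28.7
eef_pos: [0.5573, -0.0547, 0.0492]
eef_rot: [3.141, -0.0, -0.0]
ft_force: [-0.5, 0.3, -1.4]
opening: 0.672
grip_force: 30.0
time: 28.9
eef_pos: [0.5574, -0.0548, 0.0479]
eef_rot: [3.141, -0.0, 0.0]
ft_force: [-0.0, -1.2, 0.5]
opening: 0.669
grip_force: 30.0
```

```bash
python3 -m jog '[[[0,0,0.03],[0,0,0],0.4],[[0,0,0],[0,0,0],0.75],[[0,0,0],[0,0,0],0.85],[[0,0,0],[0,0,0],0.87],[[0,0,0],[0,0,0],0.87],[[0,0,-0.6],[0,0,0],0.87],[[0,0,-1],[0,0,0],0.87],[[0,0,-1],[0,0,0],0.87],[[0,0,-1],[0,0,0],0.87],[[0,0,-1],[0,0,0],0.87]]'
python3 -m jog '[[[0,0,-1],[0,0,0],0.6],[[0,0,-1],[0,0,0],0.6],[[0,0,-1],[0,0,0],0.6],[[0,0,-1],[0,0,0],0.6],[[0,0,-0.7],[0,0,0],0.6],[[0,0,0],[0,0,0],0.6]]'
python3 -c "
from h import *
t=eyes.camera('top')
blobs('top',t,(285,190,316,222),(98,90,40),(120,255,255),.1)
blobs('side',eyes.camera('side'),(270,215,305,262),(98,90,40),(120,255,255),.1)
R=Ro.from_matrix(np.array([[0,1,0],[1,0,0],[0,0,-1]])); Rz=Ro.from_rotvec([0,0,-.0125])
todo([.649,-.0565,.3],Rz*R); todo([.649,-.0565,.3],Rz*Ro.from_matrix(np.array([[0,-1,0],[-1,0,0],[0,0,-1]])))"
```

```text
time: 29.9
eef_pos: [0.5572, -0.0546, 0.186]
eef_rot: [-3.142, 0.0, 0.0]
ft_force: [-0.6, -0.2, -0.6]
opening: 0.871
grip_force: 0.0
time: 30.5
eef_pos: [0.5585, -0.0549, 0.329]
eef_rot: [3.14, -0.0, 0.01]
ft_force: [-0.1, -1.2, -0.3]
opening: 0.599
grip_force: 0.0
top px (291, 199, 19, 15) area 207.0 circ 0.5569 -0.0529 r 0.0302 hullmean mid [ 0.5506 -0.0528]
side px (279, 230, 17, 15) area 178.5 circ 0.5525 -0.0571 r 0.0357 hullmean mid [ 0.5539 -0.0571]
t 30.6 pos [ 0.5572 -0.0546  0.3253] shift/3cm [3.06 0.06 0.84] turn/.1 [ -0.     0.   -15.58] open 0.597 grip 0.0 F [-0.6 -0.2  0. ] q [-0.23  0.35  1.14 -0.    1.65  1.34]
t 30.6 pos [ 0.5572 -0.0546  0.3253] shift/3cm [3.06 0.06 0.84] turn/.1 [ 0.    0.   15.83] open 0.597 grip 0.0 F [-0.6 -0.2  0. ] q [-0.23  0.35  1.14 -0.    1.65  1.34]
```

The blue cone is nested concentric: (0.557, -0.053), r 30 mm at rim height 0.1. Next I'll turn the tool a quarter and move over the lever handle.

```bash
python3 -m jog '[[[0,0,-0.2],[0,0,-1],0.6],[[0,0,0],[0,0,-1],0.6],[[0,0,0],[0,0,-1],0.6],[[0,0,0],[0,0,-1],0.6],[[0,0,0],[0,0,-1],0.6],[[0,0,0],[0,0,-1],0.6],[[0,0,0],[0,0,-1],0.6],[[0,0,0],[0,0,-1],0.6]]'
python3 -m jog '[[[0,0,0],[0,0,-1],0.6],[[0,0,0],[0,0,-1],0.6],[[0,0,0],[0,0,-1],0.6],[[0,0,0],[0,0,-1],0.6],[[0,0,0],[0,0,-1],0.6],[[0,0,0],[0,0,-1],0.6],[[0,0,0],[0,0,-1],0.6],[[0,0,0],[0,0,-0.58],0.6],[[0,0,0],[0,0,0],0.6]]'
python3 -m jog '[[[0,0.8,0],[0,0,0],0.6],[[0,0.8,0],[0,0,0],0.6],[[0,0.8,0],[0,0,0],0.6],[[0,0.6,0],[0,0,0],0.6],[[0,0,0],[0,0,0],0.6],[[0,0,0],[0,0,0],0.6]]'
python3 -c "
from h import *
R=Ro.from_matrix(np.array([[0,1,0],[1,0,0],[0,0,-1]])); Rz=Ro.from_rotvec([0,0,-.0125])
todo([.649,-.0565,.271],Rz*R)
t=eyes.camera('side');u=eyes.camera('top');p=ctrl.get_obs()['eef_pos']+[0,0,.039]
c=np.zeros((600,800,3),np.uint8);c[:,:400]=cv2.resize(t[165:255,280:340],(400,600),interpolation=cv2.INTER_CUBIC);c[:,400:]=cv2.resize(u[150:225,275:325],(400,600),interpolation=cv2.INTER_CUBIC)
cv2.imwrite('pics/g.png',c[:,:,::-1])
for dx in (-.028,.028,0): print(((proj('side',p+[dx,0,0])-[280,165]+.5)*6.667).round())"
```

```text
time: 31.4
eef_pos: [0.5567, -0.0545, 0.3298]
eef_rot: [-2.889, -1.228, 0.005]
ft_force: [-0.1, 0.2, 0.1]
opening: 0.606
grip_force: 0.0
time: 32.3
eef_pos: [0.5568, -0.0546, 0.33]
eef_rot: [-2.234, -2.205, 0.003]
ft_force: [-0.3, 0.8, -0.1]
opening: 0.602
grip_force: 0.0
time: 32.9
eef_pos: [0.6469, -0.0558, 0.3304]
eef_rot: [-2.235, -2.204, 0.002]
ft_force: [-0.6, -0.4, -0.2]
opening: 0.599
grip_force: 0.0
t 32.9 pos [ 0.6469 -0.0558  0.3304] shift/3cm [-0.02  0.08  1.98] turn/.1 [-0.03 -0.   -0.01] open 0.599 grip 0.0 F [-0.6 -0.4 -0.2] q [-0.2   0.55  0.81 -0.    1.78 -0.19]
[156.  62.]
[245.  19.]
[201.  40.]
```

View pics/g.png

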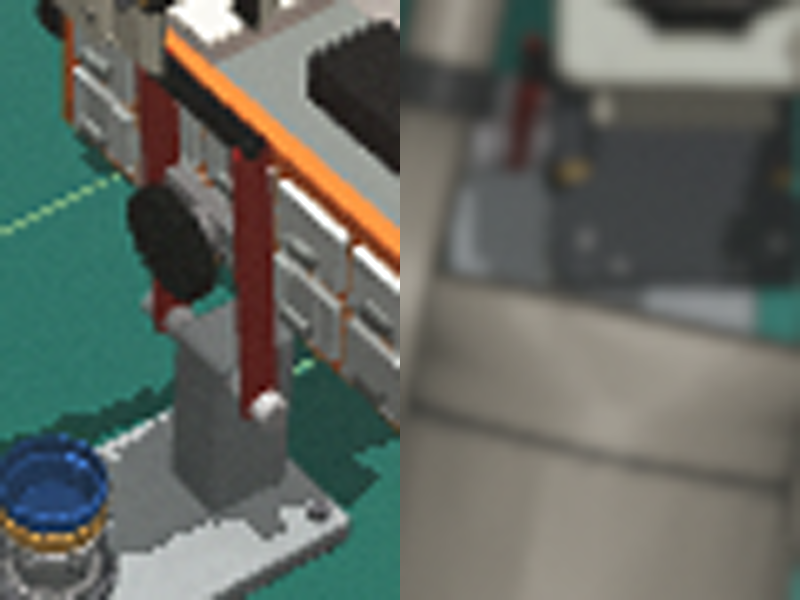

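The blue and brass cones stand nested at (50,490). The handle bar is centred at about (205,100), right below the tool, and the finger matches its prediction. I'll descend over the bar and close.

```bash
python3 -m jog '[[[0,0.06,0.6],[0,0,0],0.6],[[0,0,0.6],[0,0,0],0.6],[[0,0,0.5],[0,0,0],0.6],[[0,0,0.28],[0,0,0],0.6],[[0,0,0],[0,0,0],0.6]]'
python3 -m jog '[[[0,0,0],[0,0,0],0.4],[[0,0,0],[0,0,0],0.2],[[0,0,0],[0,0,0],0.1],[[0,0,0],[0,0,0],0.1],[[0,0,0],[0,0,0],0.1],[[0,0,0],[0,0,0],0.1]]'
```

```text
time: 33.5
eef_pos: [0.6482, -0.0558, 0.2719]
eef_rot: [-2.235, -2.206, 0.002]
ft_force: [-0.5, -0.3, -0.5]
opening: 0.598
grip_force: 0.0
time: 34.1
eef_pos: [0.6494, -0.0559, 0.2726]
eef_rot: [2.235, 2.207, 0.001]
ft_force: [0.9, -0.4, 0.1]
opening: 0.163
grip_force: 30.0
```

```bash
python3 -c "
import numpy as np
th=np.linspace(0,1.5,21);ph=np.radians(85)-th
d=np.diff(np.c_[-.2*np.cos(ph),-.2*np.sin(ph)],axis=0)/.03
print(np.round(d,3).tolist())
print(.6494-.2*(np.cos(ph)-np.cos(np.radians(85))),'z',.272+.2*(np.sin(ph)-np.sin(np.radians(85))))"
```

```text
[[-0.496, 0.062], [-0.49, 0.099], [-0.481, 0.136], [-0.47, 0.171], [-0.455, 0.206], [-0.439, 0.24], [-0.42, 0.272], [-0.398, 0.302], [-0.374, 0.331], [-0.348, 0.359], [-0.321, 0.384], [-0.291, 0.407], [-0.26, 0.427], [-0.227, 0.445], [-0.193, 0.461], [-0.158, 0.474], [-0.122, 0.485], [-0.085, 0.493], [-0.048, 0.498], [-0.011, 0.5]]
[0.6494     0.63452009 0.61982184 0.60538789 0.5912994  0.57763558
 0.56447325 0.55188641 0.53994583 0.52871865 0.51826799 0.5086526
 0.49992655 0.4921389  0.48533343 0.47954841 0.47481636 0.47116388
 0.46861152 0.46717363 0.46685827] z [0.272      0.27013379 0.26715788 0.263089   0.25795003 0.25176986
 0.24458324 0.23643057 0.22735769 0.21741561 0.20666023 0.19515202
 0.18295568 0.17013979 0.15677641 0.14294065 0.12871032 0.11416543
 0.09938774 0.08446035 0.06946718]
```

```bash
python3 -m jog '[[[0,-0.496,0.062],[0,0,0],0.1],[[0,-0.49,0.099],[0,0,0],0.1],[[0,-0.48,0.136],[0,0,0],0.1],[[0,-0.47,0.171],[0,0,0],0.1]]'
python3 -m jog '[[[0,-0.455,0.206],[0,0,0],0.1],[[0,-0.44,0.24],[0,0,0],0.1],[[0,-0.42,0.272],[0,0,0],0.1],[[0,-0.4,0.302],[0,0,0],0.1],[[0,-0.374,0.331],[0,0,0],0.1],[[0,-0.348,0.359],[0,0,0],0.1]]'
python3 -c "
from h import *
todo([.5183,-.0545,.2067],Ro.from_rotvec(ctrl.get_obs()['eef_rot']))"
```

```text
time: 34.5
eef_pos: [0.5924, -0.055, 0.2598]
eef_rot: [2.232, 2.204, 0.006]
ft_force: [2.9, 1.2, 4.8]
opening: 0.167
grip_force: 30.0
time: 35.1
eef_pos: [0.52, -0.0537, 0.2085]
eef_rot: [2.232, 2.204, 0.008]
ft_force: [5.2, 2.6, 3.6]
opening: 0.163
grip_force: 30.0
t 35.1 pos [ 0.52   -0.0537  0.2085] shift/3cm [-0.03 -0.06  0.06] turn/.1 [0. 0. 0.] open 0.163 grip 30.0 F [5.2 2.6 3.6] q [-0.25  0.32  1.5   0.    1.32 -0.24]
```

Following well; continue to level.

```bash
python3 -m jog '[[[0,-0.32,0.384],[0,0,0],0.1],[[0,-0.29,0.407],[0,0,0],0.1],[[0,-0.26,0.427],[0,0,0],0.1],[[0,-0.227,0.445],[0,0,0],0.1],[[0,-0.193,0.461],[0,0,0],0.1],[[0,-0.158,0.474],[0,0,0],0.1],[[0,-0.122,0.485],[0,0,0],0.1]]'
python3 -m jog '[[[0,-0.085,0.493],[0,0,0],0.1],[[0,-0.048,0.4],[0,0,0],0.1],[[0,0,0],[0,0,0],0.1]]'
```

```text
time: 35.8
eef_pos: [0.4728, -0.0532, 0.1159]
eef_rot: [2.233, 2.204, 0.006]
ft_force: [2.3, 3.4, 8.2]
opening: 0.163
grip_force: 30.0
time: 36.1
eef_pos: [0.4682, -0.0531, 0.088]
eef_rot: [2.235, 2.205, 0.004]
ft_force: [1.5, 4.2, 7.2]
opening: 0.163
grip_force: 30.0
```

```bash
python3 -m jog '[[[0,-0.02,0.3],[0,0,0],0.1],[[0,-0.01,0.2],[0,0,0],0.1],[[0,0,0],[0,0,0],0.1]]'
python3 -m jog '[[[0,0,0.1],[0,0,0],0.1],[[0,0,0],[0,0,0],0.1]]'
python3 -m jog '[[[0,0,0.08],[0,0,0],0.1],[[0,0,0],[0,0,0],0.1]]'
```

```text
time: 36.4
eef_pos: [0.4673, -0.0531, 0.0736]
eef_rot: [2.235, 2.205, 0.004]
ft_force: [1.3, 4.3, 7.9]
opening: 0.164
grip_force: 30.0
time: 36.6
eef_pos: [0.4673, -0.0531, 0.0709]
eef_rot: [2.235, 2.205, 0.004]
ft_force: [-0.4, 4.0, 7.9]
opening: 0.163
grip_force: 30.0
time: 36.8
eef_pos: [0.4673, -0.0531, 0.0686]
eef_rot: [2.235, 2.205, 0.004]
ft_force: [-0.9, 3.8, 7.0]
opening: 0.167
grip_force: 30.0
```

```bash
python3 -m jog '[[[0,0,0.07],[0,0,0],0.1],[[0,0,0],[0,0,0],0.1]]' | grep -E "pos|ft"
python3 -m jog '[[[0,0,0.07],[0,0,0],0.1],[[0,0,0],[0,0,0],0.1]]'| grep -E "pos|ft"
```

```text
eef_pos: [0.4673, -0.0531, 0.0666]
ft_force: [-0.8, 4.8, 10.4]
eef_pos: [0.4673, -0.0531, 0.0648]
ft_force: [-1.7, 4.1, 12.5]
```

Run:
```python
from h import *
# lever angle from red side plates in side view: expected pixel lines of near plate (y=-.1) level vs bar ends
im=eyes.camera('side');hsv=cv2.cvtColor(im,cv2.COLOR_RGB2HSV)
m=cv2.inRange(hsv,(0,130,50),(8,255,255))|cv2.inRange(hsv,(172,130,50),(179,255,255));m[:,:255]=0;m[:,345:]=0;m[:180]=0;m[270:]=0
for c in cv2.findContours(m,cv2.RETR_EXTERNAL,cv2.CHAIN_APPROX_NONE)[0]:
    if cv2.contourArea(c)>8: print(cv2.boundingRect(c),cv2.contourArea(c),[np.round(x,1) for x in cv2.minAreaRect(c)[0:2]])
for y in (-.1,-.012):
  for x in (.466,.6664): print(y,x,proj('side',[x,y,.141]).round(1),proj('side',[x,y,.119]).round(1))
cv2.imwrite('pics/h_side.png',im[:,:,::-1])
```

```text
(273, 222, 48, 29) 162.5 [array([297.1, 236.2]), array([ 4.7, 53.7])]
(291, 209, 16, 11) 37.5 [array([299.4, 214.7]), array([ 3.9, 17. ])]
-0.1 0.466 [273.9 247.6] [274.  251.7]
-0.1 0.6664 [319.4 222.9] [319.2 227. ]
-0.012 0.466 [259.9 232.2] [260.1 236.3]
-0.012 0.6664 [304.8 208.8] [304.6 212.9]
```

The force at the handle has risen from 7.5 to 12.5 N, so the pad bears on the pack with about 9 N, and the side plates project level. I'll hold for a second, then ease back.

```bash
python3 -m jog '[[[0,0,0.02],[0,0,0],0.1],[[0,0,0],[0,0,0],0.1],[[0,0,0],[0,0,0],0.1],[[0,0,0],[0,0,0],0.1],[[0,0,0],[0,0,0],0.1],[[0,0,0],[0,0,0],0.1],[[0,0,0],[0,0,0],0.1],[[0,0,0],[0,0,0],0.1],[[0,0,0],[0,0,0],0.1],[[0,0,0],[0,0,0],0.1]]'
python3 -c "
import numpy as np
from cell import ctrl
p=ctrl.get_obs()['eef_pos'];print(p)
th=np.linspace(1.52,0,26);ph=np.radians(85)-th
d=np.diff(np.c_[-.2*np.cos(ph),-.2*np.sin(ph)],axis=0)/.03
print(np.round(d,3).tolist(),d.sum(0), (.6494-p[0])/.03,(p[2]-.272)/.03)"
```

```text
time: 38.25
eef_pos: [0.4673, -0.0531, 0.0644]
eef_rot: [2.234, 2.205, 0.004]
ft_force: [-2.2, 4.5, 12.6]
opening: 0.165
grip_force: 30.0
[ 0.46731134 -0.05307436  0.0644262 ]
[[-0.002, -0.405], [0.022, -0.405], [0.047, -0.403], [0.071, -0.399], [0.095, -0.394], [0.119, -0.387], [0.142, -0.379], [0.165, -0.37], [0.187, -0.359], [0.209, -0.347], [0.229, -0.334], [0.249, -0.319], [0.268, -0.304], [0.286, -0.287], [0.303, -0.269], [0.319, -0.25], [0.334, -0.23], [0.347, -0.209], [0.359, -0.188], [0.37, -0.166], [0.379, -0.143], [0.387, -0.12], [0.394, -0.096], [0.399, -0.072], [0.402, -0.048]] [ 6.0811953  -6.88437833] 6.069621957932725 -6.919126758430618
```

```bash
python3 -m jog '[[[0,0,-0.3],[0,0,0],0.1],[[0,0.02,-0.4],[0,0,0],0.1],[[0,0.045,-0.4],[0,0,0],0.1],[[0,0.07,-0.4],[0,0,0],0.1],[[0,0.095,-0.395],[0,0,0],0.1],[[0,0.12,-0.39],[0,0,0],0.1],[[0,0.14,-0.38],[0,0,0],0.1],[[0,0.165,-0.37],[0,0,0],0.1],[[0,0.187,-0.36],[0,0,0],0.1]]'
python3 -m jog '[[[0,0.21,-0.347],[0,0,0],0.1],[[0,0.23,-0.334],[0,0,0],0.1],[[0,0.25,-0.32],[0,0,0],0.1],[[0,0.268,-0.304],[0,0,0],0.1],[[0,0.286,-0.287],[0,0,0],0.1],[[0,0.303,-0.269],[0,0,0],0.1],[[0,0.319,-0.25],[0,0,0],0.1],[[0,0.334,-0.23],[0,0,0],0.1]]'
python3 -c "
from h import *
todo([.6494,-.0559,.272],Ro.from_rotvec(ctrl.get_obs()['eef_rot']))"
```

```text
time: 39.15
eef_pos: [0.4953, -0.0535, 0.1658]
eef_rot: [2.232, 2.203, 0.01]
ft_force: [17.7, 3.3, -9.1]
opening: 0.167
grip_force: 30.0
time: 39.95
eef_pos: [0.5586, -0.0543, 0.2331]
eef_rot: [-2.235, -2.206, -0.001]
ft_force: [8.7, -0.1, -13.2]
opening: 0.162
grip_force: 30.0
t 39.95 pos [ 0.5586 -0.0543  0.2331] shift/3cm [-0.01  3.03 -1.3 ] turn/.1 [0. 0. 0.] open 0.162 grip 30.0 F [  8.7  -0.1 -13.2] q [-0.23  0.38  1.34  0.    1.42 -0.22]
```

```bash
python3 -m jog '[[[0,0.347,-0.17],[0,0,0],0.1],[[0,0.359,-0.16],[0,0,0],0.1],[[0,0.37,-0.14],[0,0,0],0.1],[[0,0.379,-0.125],[0,0,0],0.1],[[0,0.387,-0.11],[0,0,0],0.1],[[0,0.394,-0.09],[0,0,0],0.1]]'
python3 -m jog '[[[0,0.36,-0.06],[0,0,0],0.1],[[0,0.25,-0.03],[0,0,0],0.1],[[0,0,0],[0,0,0],0.1]]'
python3 -c "
from h import *
todo([.6494,-.0559,.272],Ro.from_rotvec(ctrl.get_obs()['eef_rot']))"
```

```text
time: 40.55
eef_pos: [0.6243, -0.0553, 0.259]
eef_rot: [-2.235, -2.207, 0.001]
ft_force: [-0.9, 0.9, -1.6]
opening: 0.162
grip_force: 30.0
time: 40.85
eef_pos: [0.6433, -0.0556, 0.2614]
eef_rot: [2.235, 2.207, 0.001]
ft_force: [0.2, 1.5, 2.2]
opening: 0.165
grip_force: 30.0
t 40.85 pos [ 0.6433 -0.0556  0.2614] shift/3cm [-0.01  0.2  -0.35] turn/.1 [0. 0. 0.] open 0.165 grip 30.0 F [0.2 1.5 2.2] q [-0.2   0.54  1.01  0.    1.59 -0.19]
```

```bash
python3 -m jog '[[[0,0.1,-0.01],[0,0,0],0.1],[[0,0.06,0],[0,0,0],0.1],[[0,0,0],[0,0,0],0.1]]'
python3 -m jog '[[[0,0.06,0],[0,0,0],0.1],[[0,0,0],[0,0,0],0.1]]'
python3 -m jog '[[[0,0.06,0],[0,0,0],0.1],[[0,0,0],[0,0,0],0.1]]'
```

```text
time: 41.15
eef_pos: [0.6474, -0.0557, 0.2617]
eef_rot: [-2.236, -2.207, -0.0]
ft_force: [-0.3, 2.1, 1.2]
opening: 0.162
grip_force: 30.0
time: 41.35
eef_pos: [0.6493, -0.0557, 0.2618]
eef_rot: [2.236, 2.207, 0.001]
ft_force: [-0.3, 1.9, 2.5]
opening: 0.167
grip_force: 30.0
time: 41.55
eef_pos: [0.6501, -0.0557, 0.2619]
eef_rot: [-2.235, -2.206, 0.002]
ft_force: [-5.4, 3.0, 4.9]
opening: 0.164
grip_force: 30.0
```

The lever is against its stop: the push-back starts at the rest position, x = 0.650. I'll let go and lift away.

```bash
python3 -m jog '[[[0,0,0],[0,0,0],0.3],[[0,0,0],[0,0,0],0.6],[[0,0,0],[0,0,0],0.6],[[0,0,0],[0,0,0],0.6],[[0,0,0],[0,0,0],0.6],[[0,0,-0.5],[0,0,0],0.6],[[0,0,-1],[0,0,0],0.6],[[0,0,-1],[0,0,0],0.6],[[0,0,-0.7],[0,0,0],0.6],[[0,-0.6,0],[0,0,0],0.6]]'
python3 -m jog '[[[0,-1,0],[0,0,0],0.6],[[0,-1,0],[0,0,0],0.6],[[0,-1,0],[0,0,0],0.6],[[0,-1,0],[0,0,0],0.6],[[0,-1,0],[0,0,0],0.6],[[0,0,0],[0,0,0],0.6],[[0,0,0],[0,0,0],0.6],[[0,0,0],[0,0,0],0.6]]'
python3 - <<'E'
from h import *
im=eyes.camera('side');s0=cv2.imread('pics/side0.png')[:,:,::-1]
for i in (s0.copy(),im):
    hsv=cv2.cvtColor(i,cv2.COLOR_RGB2HSV)
    m=cv2.inRange(hsv,(0,130,50),(8,255,255))|cv2.inRange(hsv,(172,130,50),(179,255,255));m[:,295:345][:180]=m[:,295:345][:180];m[:,:295]=0;m[:,345:]=0;m[:160]=0;m[270:]=0
    for c in cv2.findContours(m,cv2.RETR_EXTERNAL,cv2.CHAIN_APPROX_NONE)[0]:
        if cv2.contourArea(c)>8: print(cv2.boundingRect(c),cv2.contourArea(c))
    print('-')
blobs('side',im,(270,215,305,262),(98,90,40),(120,255,255),.1)
blobs('top',eyes.camera('top'),(285,190,316,222),(98,90,40),(120,255,255),.1)
todo([0,0,0])
E
```

```text
time: 42.55
eef_pos: [0.6351, -0.0561, 0.3601]
eef_rot: [2.232, 2.203, 0.005]
ft_force: [-0.7, -0.3, -0.3]
opening: 0.602
grip_force: 0.0
time: 43.35
eef_pos: [0.4838, -0.0538, 0.3575]
eef_rot: [2.236, 2.207, 0.0]
ft_force: [0.1, 0.0, 0.6]
opening: 0.601
grip_force: 0.0
(315, 185, 7, 42) 152.0
(301, 174, 6, 18) 52.0
-
(315, 185, 6, 42) 154.5
(301, 174, 6, 19) 54.5
-
side px (279, 230, 17, 15) area 171.0 circ 0.5537 -0.0587 r 0.0346 hullmean mid [ 0.5539 -0.0582]
t 43.45 pos [ 0.4838 -0.0538  0.3571] shift/3cm [  1.59 -16.14  11.91] turn/.1 [-0.    0.   15.58] open 0.601 grip 0.0 F [-0.4  0.1  0.3] q [-0.27  0.2   1.27 -0.    1.68 -0.26]
```

The lever has the same pixels as at the start, the pack is where it was nested, and the robot is clear of everything. I'm handing the job in.

```bash
python3 -c "
from cell import workorder
print(workorder.job_done())"
```

```text
the job is handed in; nothing more can be done
None
```

The brass and blue cones are nested in the steel cone, the press was pulled to about 9 N on the pack (estimated from handle force) and held for a second, the lever was eased back to its stop, and the job was handed in at 43 s; no verdict came back.

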